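# Get the bead tier out from behind the cup, tape and tweezer case

## Task

The upper tier of the bead box is parked at the back of the bamboo board, hemmed in by the cup, the tape dispenser and the tweezer case standing in front of it. First move all three of these, standing upright, onto the cork side mat; then lift the tier out and stack it on its lower tier, so that every foot drops into its matching notch and it sits fully down. Then put the cup, dispenser and case back on the board, each upright in the very place and square to the board as it stood at the start, without disturbing the hoop or the glass jar.

Things in the scene. Friction and masses are not known exactly. Their poses are not given: they have to be found in the camera images.
- cup: White porcelain cup, no handle, upright, round; 55 mm high, 56 mm across the rim, 53 mm across at 14 mm height, foot 42 mm; about 0.14 kg. Origin: centre of its underside, z up. Stands in one of the three places of the row before the tier (order varies).
- tape: Push-top tape dispenser, black plastic block 50 mm (its x) by 46 mm (its y), 32 mm high, with a 30 by 32 mm push plate on top to 42 mm; about 0.13 kg. Origin: centre of its underside, z up. Grip it across y. It stands in one of the three places of the row.
- case: Bamboo tweezer case standing on end: block 50 mm (its x) by 30 mm (its y), 95 mm tall; about 0.10 kg. Origin: centre of its underside, z up. Grip it across y. It stands in one of the three places of the row.
- tier: Upper tier: loose white open tray, x 60 by y 150 mm, 0.16 kg, tab at +y end. Origin: centre, level with its feet's undersides; walls 10 to 40 mm above it. Grip across x at mid length. Four round feet below, 10 mm long, 12 mm wide tapering to 7: at x +-17, y 58 and x +-10, y -58 mm, so it fits only tab over tab. Stands at the back (+x) of the board, 8 to 15 mm behind the row.
- base: Lower tier: fixed box, x 60 by y 150 mm, 34 mm high, tab at +y end. Origin: centre of underside. Square notches in its deck, 15 mm wide, 12 deep: at x +-17, y 58 and x +-10, y -58 mm. Seated, the tier's origin is 24 mm above this one, axes parallel. Both tabs start to the left (+y), within 0.4 rad. Base and mat lie right of the board, one near, one far (varies).
- mat: Cork side mat, fixed, 110 mm (its x) by 290 mm (its y), 4 mm thick, empty at the start: the side area. Origin: centre of its underside. All three things fit side by side along its y with 92 mm between centres.
- board: Flat bamboo board, fixed, 190 mm (its x) by 290 mm (its y), 8 mm thick, no rim. Origin: centre of its underside; x points away from the robot. The tier stands at about x = +49 mm, y = 0; the row of three at x = about -21 mm, y = about -91, 0 and +91 mm, each turned less than 0.13 rad from the board's axes.
- hoop: Bystander: lilac plastic hoop lying flat, 120 mm outer diameter, 10 mm high, loose, at the far right. Origin: centre of its underside. Do not disturb.
- jar: Bystander: small closed glass jar with a steel cap, 50 mm diameter, 70 mm high, loose, left of the board. Origin: centre of its underside. Do not disturb. (A fixed clear drawer unit, 110 mm high, stands at the far left of the cart, out of the way.)
There are look-alikes about, which are no part of the job. What is shaped like the cup but green is not meant.

How it is judged:
On the way, in this order (a step that is already met when the one before it is completed fails the run):
1. the cup, dispenser and case all stand upright on the side mat, the tier still in its place (x of cup in the frame of mat between -0.055 and 0.055 m and y of cup in the frame of mat between -0.145 and 0.145 m and z of each of cup, tape, case in the frame of mat below 0.009 m and angle between each of cup, tape, case's own z axis and vertical below 0.15 rad and x of tape in the frame of mat between -0.055 and 0.055 m and y of tape in the frame of mat between -0.145 and 0.145 m and x of case in the frame of mat between -0.055 and 0.055 m and y of case in the frame of mat between -0.145 and 0.145 m and distance of tier from where it was at the start of the episode below 0.03 m), for 0.2 s.
2. the tier is seated on the lower tier, the three things still on the mat (horizontal distance between tier and base below 0.005 m and z of tier in the frame of base below 0.0265 m and angle between tier's own z axis and vertical below 0.05 rad and angle between the y axis of tier and the y axis of base, either way round below 0.08 rad and x of cup in the frame of mat between -0.055 and 0.055 m and y of cup in the frame of mat between -0.145 and 0.145 m and z of each of cup, tape, case in the frame of mat below 0.009 m and angle between each of cup, tape, case's own z axis and vertical below 0.15 rad and x of tape in the frame of mat between -0.055 and 0.055 m and y of tape in the frame of mat between -0.145 and 0.145 m and x of case in the frame of mat between -0.055 and 0.055 m and y of case in the frame of mat between -0.145 and 0.145 m), for 0.2 s.
At the end, for the whole second after the job is handed in: Tier fully down on the lower tier (2.5 mm depth, 5 mm sideways, 0.08 rad yaw, 0.05 rad tilt); cup, dispenser and case upright (0.1 rad) within 15 mm of where each began, dispenser and case within 0.4 rad of square to the board; all at rest and released (horizontal distance between tier and base below 0.005 m and z of tier in the frame of base below 0.0265 m and angle between tier's own z axis and vertical below 0.05 rad and angle between the y axis of tier and the y axis of base, either way round below 0.08 rad and distance of each of cup, tape, case from where it was at the start of the episode below 0.015 m and angle between each of cup, tape, case's own z axis and vertical below 0.1 rad and linear speed of each of cup, tape, case, tier below 0.02 m/s and angle between the x axis of each of tape, case and the x axis of board, either way round below 0.4 rad); the robot touches nothing.
It fails at once if the hoop is pushed more than 20 mm (distance of hoop from where it was at the start of the episode above 0.02 m).
It fails at once if the jar is pushed more than 20 mm (distance of jar from where it was at the start of the episode above 0.02 m).
It also fails if it takes over 152 s, if anything falls off the work surface, if the arm or the gripper's body presses on something with over 40 N, if the wrist force passes 120 N, or if a joint passes its speed limit or range.

## Robot

A 7-joint arm with a two-finger parallel gripper is mounted at the origin on the work surface. World frame = base frame: x ahead of the robot, y to its left, z up, the work surface at z = 0. Lengths are in m, angles in rad, forces in N, time in s.
With the tool pointing down it reaches from about 0.4 to 0.9 m from the base axis. Payload 5.5 kg.
Tool frame: the origin (TCP) lies on the centre line of the jaws, within the pads' length; the fingertips stand 19 mm ahead of it and the grasp point (between the pads) is the TCP; z points along the fingers, y is the line along which they close (so a half turn about z gives the same grasp; the last joint's range is limited). The gripper opens to 92 mm and grips with 3 to 60 N. Pads are 19 mm wide; open, the fingers measure 130 mm over their backs; the gripper's body (75 mm by 190 mm) begins 47 mm behind the grasp point.
Start: joints at [1.398, 0.501, -0.427, 1.55, 0.221, 1.138, -0.21], TCP at [0.274, -0.589, 0.246] pointing down, gripper open.
Joint ranges: [-2.88, 2.88], [-0.31, 2.03], [-1.54, 1.56], [0.2, 2.42], [-1.41, 4.55], [0.19, 2.02], [-2.57, 2.57]. Speed limits (rad/s): [2.57, 2.57, 3.14, 3.14, 3.14, 3.14, 3.14].

## Interface

Orientations are given as a rotation vector (axis times angle).
In Python, from bench import env, cams gives the robot as it stands.
- The arm moves only by the tool arm_command, never from a script. Its argument "commands" is one flat list of numbers, 7 for each row, row after row: the finger opening in cm, from 0 to 9.18, then the shift along the world's x, y, z in cm, then the turn, a rotation vector about the world's x, y, z in degrees. In form: [grip, x, y, z, wx, wy, wz, grip, x, y, z, wx, wy, wz, ...]. A call has 1 to 5 rows; each row shifts and turns the commanded pose from where the row before left it; what a row does not reach is not made up. A row lasts 1/12 s, in which the tool goes at most 41.7 mm and 7.16 degrees, less where a joint would pass 70% of its speed; a pose out of reach is approached as far as the arm can. A call is refused whole if a number of a shift passes 4.17 or a number of a turn 7.16, either way. A call with a gripper value outside its range is refused whole. The fingers move at their own pace and stop on an object; "grip_force" is the grip in N (left out, the last holds). Time passes only in rows, so rows that do not move let the fingers close. It gives the time, the measured TCP pose, the force, the opening and the grip force at its end, in the units of the state.
- env.observe(): the state, without advancing time (a new reading comes with each control period).
- cams.grab_frame(name): name is "scene" or "top" or "wrist"; returns (picture, depth): 480x640x3 uint8, red, green, blue; 480x640 float32, m along the optical axis (not along the pixel's ray), 0 where there is no reading.
- cams.camera_model(name): a dict with "fx", "fy", "cx", "cy" (pixels), "world_from_camera" (4x4, takes a point from camera to world coordinates); the wrist camera has in their place "tool_from_camera" (4x4, takes a point from camera to tool coordinates, whose origin is the TCP and whose axes are the flange's). Camera axes: x right, y up, looking along -z (the intrinsics and any distortion apply to the point x, -y, -z); pixel columns grow to the right and rows downward; lengths in m; the calibration is good to about 2 mm. A picture is of the moment at which its call begins: read the wrist's pose just before it. camera_model takes no time and is no camera call.
- env.finish_job(): hands the job in; it is judged then, once.
The state is a dict: "t": time; "qpos": joint angles; "qvel": joint speeds; "tau": joint torques, N m; "eef_pos": TCP position; "eef_rot": TCP orientation; "wrist_force": force on the tool from outside, world axes, zero at the start; "ft_torque": the same for the moment, N m; "finger_gap": finger opening in m; "grasp_force": force on a finger pad.
Only numpy, scipy, OpenCV 4.12 (cv2) and the standard library are available. Lean on these libraries where they do the work, as an engineer would, in place of code of your own. Each camera call takes 0.05 s, during which the arm holds its last target. There are 200 camera calls.

## Working session

There is one attempt and no reset: what is moved stays moved. The work goes in short steps, Python scripts to look and compute and a tool call to move; the robot and the scene stay as the last step left them, time stands still between calls to the robot, and variables do not carry over. Pictures are saved under pics/ and viewed, at most 14 in all, crops included, and the job is handed in when it is done.

Besides the shell and the picture viewer there is one more tool, called after "Request:" by a JSON object that holds its "op" and its "data", one argument or row to a line. arm_command: Moves the arm, as the interface text tells. Its arguments: {"type":"object","properties":{"commands":{"type":"array","items":{"type":"number"}},"grip_force":{"type":"number"}},"required":["commands"]}

```bash
mkdir -p pics; ls
python3 - <<'E'
from bench import env,cams
import cv2,numpy as np
o=env.observe();print(o)
for n in("scene","top"):
    im,d=cams.grab_frame(n);cv2.imwrite(f"pics/{n}0.png",im[:,:,::-1]);np.savez(f"{n}0.npz",im=im,d=d)
    print(n,cams.camera_model(n))
print(cams.camera_model("wrist"))
E
```

```text
pics
{'t': 0.0, 'qpos': array([ 1.39818582,  0.50183337, -0.42676074,  1.55150567,  0.2207658 ,
        1.13831894, -0.21034462]), 'qvel': array([-0.00054186, -0.00167398,  0.00026026,  0.00017868, -0.00066402,
       -0.00091177, -0.00092916]), 'tau': array([ 5.94781814e-04, -5.66593874e+01, -5.81601709e+00, -2.79111958e+01,
       -6.86387205e-02,  3.06934153e-02,  1.52622833e-04]), 'eef_pos': array([ 0.27404825, -0.58862839,  0.24466156]), 'eef_rot': array([-3.06537196e+00, -6.78705787e-01,  5.79706909e-04]), 'wrist_force': array([ 0.53954032, -0.22608858,  0.23890078]), 'ft_torque': array([ 0.02702118,  0.03946392, -0.00575409]), 'grasp_force': 0.0, 'finger_gap': 0.09178719610035871}
scene {'fx': 529.9801591134454, 'fy': 529.9801591134454, 'cx': 319.4840775961178, 'cy': 234.39581924249575, 'world_from_camera': array([[-0.6810628 , -0.4893104 ,  0.54472819,  1.13509764],
       [ 0.73221939, -0.45220355,  0.50928058,  0.61399284],
       [-0.00286826,  0.7457126 ,  0.66626158,  0.84455071],
       [ 0.        ,  0.        ,  0.        ,  1.        ]])}
top {'fx': 624.271780568289, 'fy': 624.271780568289, 'cx': 318.63588318409415, 'cy': 236.78714454499197, 'world_from_camera': array([[-0.01560074,  0.98187418, -0.18889074,  0.23137011],
       [-0.99982137, -0.0173349 , -0.00753204,  0.00400708],
       [-0.01066992,  0.18873949,  0.98196922,  1.32616553],
       [ 0.        ,  0.        ,  0.        ,  1.        ]])}
{'fx': 410.3046228183882, 'fy': 410.3046228183882, 'cx': 314.78487217315, 'cy': 248.16042410622856, 'tool_from_camera': array([[-2.01355955e-04,  9.67265555e-01,  2.53766243e-01,
         6.80638246e-02],
       [ 9.99999968e-01,  1.56713529e-04,  1.96134636e-04,
        -8.74166875e-04],
       [ 1.49945674e-04,  2.53766275e-01, -9.67265556e-01,
        -1.39156486e-01],
       [ 0.00000000e+00,  0.00000000e+00,  0.00000000e+00,
         1.00000000e+00]])}
```

View pics/top0.png

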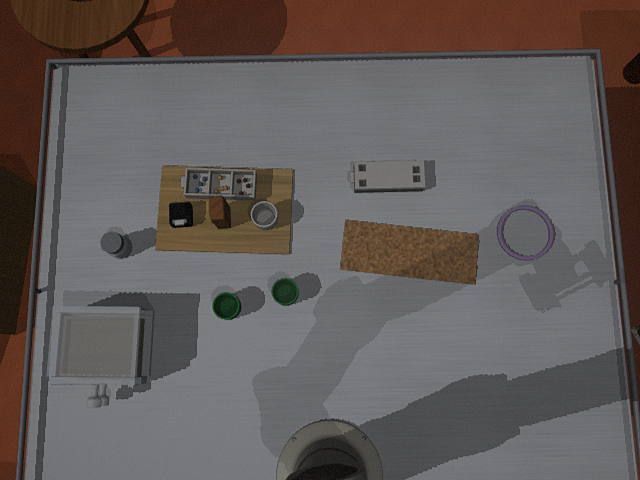

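View pics/scene0.png

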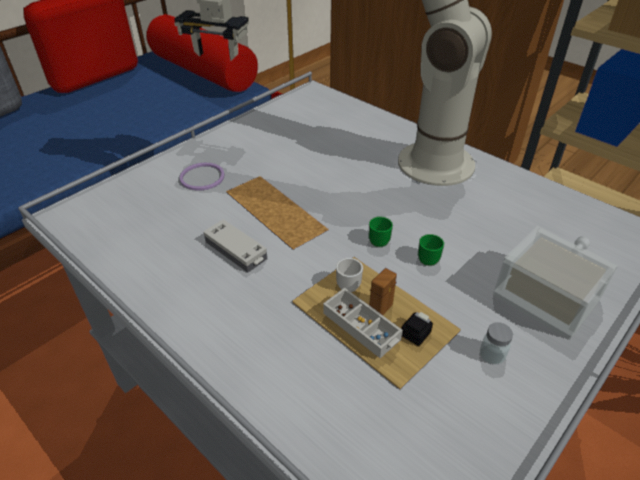

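The top view shows the board at about (226,209), with the tape at (180,215), case at (218,212), cup at (264,215) and tier at (220,183). The base is at (389,176), the mat at (410,252), the hoop at (526,233) and the jar at (115,243). The green cups at (227,305) and (285,290) are decoys. The scene view agrees, with the case in the middle.

```bash
cat > h.py <<'E'
import numpy as np,cv2
from scipy.spatial.transform import Rotation as R
from bench import env,cams
np.set_printoptions(precision=4,suppress=True)
def model(n):
    m=dict(cams.camera_model(n))
    if n=="wrist":
        o=env.observe();T=np.eye(4);T[:3,:3]=R.from_rotvec(o["eef_rot"]).as_matrix();T[:3,3]=o["eef_pos"]
        m["world_from_camera"]=T@m["tool_from_camera"]
    return m
def ray(m,uv):
    uv=np.atleast_2d(uv).astype(float);W=m["world_from_camera"]
    d=np.c_[(uv[:,0]-m["cx"])/m["fx"],-(uv[:,1]-m["cy"])/m["fy"],-np.ones(len(uv))]@W[:3,:3].T
    return W[:3,3],d
def onz(m,uv,z):
    c,d=ray(m,uv);return c+d*((z-c[2])/d[:,2])[:,None]
def cross(m1,p1,m2,p2):
    c1,d1=ray(m1,p1);c2,d2=ray(m2,p2);out=[]
    for a,b in zip(d1,d2):
        s=np.linalg.lstsq(np.c_[a,-b],c2-c1,rcond=None)[0];out.append((c1+a*s[0]+c2+b*s[1])/2)
    return np.array(out)
def proj(m,P):
    W=m["world_from_camera"];p=(np.atleast_2d(P)-W[:3,3])@W[:3,:3]
    return np.c_[m["cx"]+m["fx"]*p[:,0]/-p[:,2],m["cy"]+m["fy"]*p[:,1]/p[:,2]]
def grab(n,name):
    m=model(n);im,d=cams.grab_frame(n);cv2.imwrite(f"pics/{name}.png",im[:,:,::-1]);np.savez(f"{name}.npz",im=im,d=d,m=m);return m,im,d
def load(name):
    f=np.load(f"{name}.npz",allow_pickle=True);return f["m"].item(),f["im"],f["d"]
def blob(mask,box=None):
    mask=mask.astype(np.uint8)
    if box: k=np.zeros_like(mask);x0,y0,x1,y1=box;k[y0:y1,x0:x1]=1;mask=mask*k
    cs,_=cv2.findContours(mask,cv2.RETR_EXTERNAL,cv2.CHAIN_APPROX_NONE)
    return max(cs,key=cv2.contourArea)
def rect(P):  # world xy points -> centre,size,yaw of long side relative to +y
    (c,s,a)=cv2.minAreaRect(np.asarray(P[:,:2]*1000,np.float32))
    a=np.radians(a)
    if s[0]<s[1]: a+=np.pi/2
    y=(a-np.pi/2+np.pi/2)%np.pi-np.pi/2
    return np.array(c)/1000,sorted(s),y
E
python3 - <<'E'
from h import *
for n in("scene","top"):
    f=np.load(n+"0.npz");np.savez(n+"0.npz",im=f["im"],d=f["d"],m=cams.camera_model(n))
m,im,d=load("top0");hsv=cv2.cvtColor(im,cv2.COLOR_RGB2HSV);H,S,V=[hsv[...,i].astype(int) for i in range(3)]
def show(n,mask,box,z):
    c=blob(mask,box)[:,0];P=onz(m,c,z);print(n,rect(P),cv2.contourArea(c))
wood=(S>70)
show("board",wood,(140,150,310,265),.008)
show("mat",wood,(330,210,490,295),.004)
show("base",(V>150)&(S<40),(340,150,435,200),.034)
for p in[(180,215),(218,205),(264,215),(220,183),(389,176),(115,243),(410,252)]:
    u,v=p;dd=np.median(d[v-2:v+3,u-2:u+3]);c,r=ray(m,p);print(p,dd,c+r[0]*dd)
print([hsv[v,u] for u,v in[(180,215),(218,205),(264,215),(255,170),(389,176),(389,150),(410,252),(170,170)]])
E
```

```text
board (array([0.5505, 0.218 ]), [188.97381591796875, 289.2273254394531], np.float64(-0.048562875635649316)) 8706.0
mat (array([ 0.4503, -0.1796]), [109.02254486083984, 288.978271484375], np.float64(-0.129297802503892)) 6565.0Traceback (most recent call last):
  File "<stdin>", line 10, in <module>
  File "<stdin>", line 6, in show
  File "h.py", line 33, in blob
    return max(cs,key=cv2.contourArea)
ValueError: max() iterable argument is empty
```

Request:
{"op": "arm_command", "data": {
  "commands": [9.1,1.7,2.86,0,0,0,-1.67,9.1,1.7,2.86,0,0,0,-1.67,9.1,1.7,2.86,0,0,0,-1.67,9.1,1.7,2.86,0,0,0,-1.67,9.1,1.7,2.86,0,0,0,-1.67]
}}

```text
t: 0.52
eef_pos: [0.3597, -0.4446, 0.2453]
eef_rot: [-3.108, -0.451, 0.0]
wrist_force: [0.8, -0.6, -0.3]
finger_gap: 0.0907
grasp_force: 0.0
```

Request:
{"op": "arm_command", "data": {
  "commands": [9.1,1.7,2.86,0,0,0,-1.67,9.1,1.7,2.86,0,0,0,-1.67,9.1,1.7,2.86,0,0,0,-1.67,9.1,1.7,2.86,0,0,0,-1.67,9.1,1.7,2.86,0,0,0,-1.67]
}}

```text
t: 0.93
eef_pos: [0.4447, -0.3016, 0.2455]
eef_rot: [-3.133, -0.224, 0.001]
wrist_force: [0.4, 0.3, -0.5]
finger_gap: 0.091
grasp_force: 0.0
```

Request:
{"op": "arm_command", "data": {
  "commands": [9.1,1.7,2.86,0,0,0,-1.67,9.1,1.7,2.86,0,0,0,-1.67,9.1,1.7,2.86,0,0,0,-1.67,9.1,1.7,2.86,0,0,0,-1.67,9.1,1.7,2.86,0,0,0,-1.67]
}}

```text
t: 1.35
eef_pos: [0.5297, -0.1588, 0.2455]
eef_rot: [-3.142, 0.005, 0.001]
wrist_force: [0.9, -0.4, -0.8]
finger_gap: 0.091
grasp_force: 0.0
```

Request:
{"op": "arm_command", "data": {
  "commands": [9.1,0,0,0,0,0,0,9.1,0,0,0,0,0,0]
}}

```text
t: 1.52
eef_pos: [0.5302, -0.1572, 0.2455]
eef_rot: [-3.14, -0.007, 0.0]
wrist_force: [0.6, -0.7, -0.2]
finger_gap: 0.0913
grasp_force: 0.0
```

Run:
```python
from h import *
m,im,d=grab("wrist","w1");o=env.observe();print(o["t"],o["eef_pos"],o["eef_rot"],o["qpos"],o["qvel"])
```

```text
1.5667 [ 0.5293 -0.1595  0.2453] [-3.1415 -0.0017  0.0014] [ 0.6957  0.3453 -0.5556  1.7945  0.206   1.0606 -1.5045] [ 0.0332 -0.0026  0.0301  0.005   0.0036 -0.0017  0.003 ]
```

View pics/w1.png

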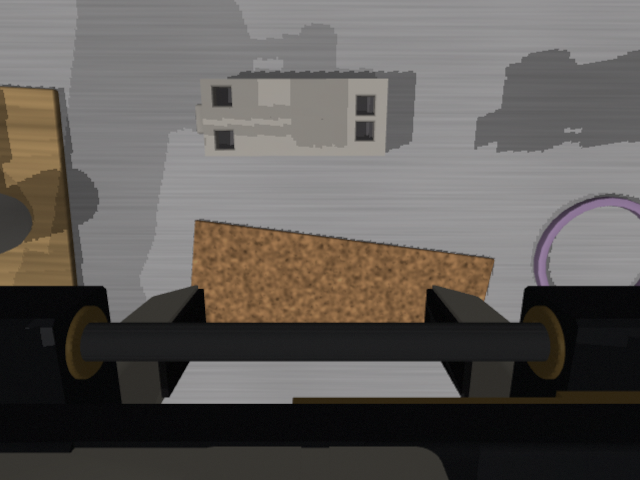

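The base is at (295,118), with its notches at (222,96), (224,140), (365,104) and (365,131). Its tab is on the left at (200,117). The mat is below it, and the hoop is at the right edge.

Request:
{"op": "arm_command", "data": {
  "commands": [9.1,-1,3.3,0,0,0,0,9.1,-1,3.3,0,0,0,0,9.1,-1,3.3,0,0,0,0,9.1,0,0,0,0,0,0,9.1,0,0,0,0,0,0]
}}

```text
t: 1.98
eef_pos: [0.4985, -0.0609, 0.2458]
eef_rot: [3.141, 0.001, -0.001]
wrist_force: [0.5, -0.8, -0.2]
finger_gap: 0.0911
grasp_force: 0.0
```

```bash
python3 -c "
from h import *
grab('wrist','w2');print(env.observe()['eef_pos'])"
```

```text
[ 0.499  -0.0625  0.2458]
```

Request:
{"op": "arm_command", "data": {
  "commands": [9.1,-0.5,3.1,0,0,0,0,9.1,-0.5,3.1,0,0,0,0,9.1,-0.5,3.1,0,0,0,0,9.1,-0.5,3.1,0,0,0,0,9.1,-0.5,3.1,0,0,0,0]
}}

```text
t: 2.45
eef_pos: [0.4749, 0.0924, 0.2456]
eef_rot: [3.141, -0.01, 0.0]
wrist_force: [0.9, 0.3, 0.1]
finger_gap: 0.0907
grasp_force: 0.0
```

Request:
{"op": "arm_command", "data": {
  "commands": [9.1,-0.5,3.1,0,0,0,0,9.1,-0.5,3.1,0,0,0,0,9.1,-0.5,3.1,0,0,0,0,9.1,0,0,0,0,0,0,9.1,0,0,0,0,0,0]
}}

```text
t: 2.87
eef_pos: [0.46, 0.1868, 0.2456]
eef_rot: [-3.141, 0.001, 0.0]
wrist_force: [1.4, -0.7, -0.7]
finger_gap: 0.0909
grasp_force: 0.0
```

```bash
python3 -c "
from h import *
grab('wrist','w3');print(env.observe()['eef_pos'])"
```

```text
[0.4603 0.1852 0.2454]
```

Request:
{"op": "arm_command", "data": {
  "commands": [9.1,0,3.3,0,0,0,0,9.1,0,3.3,0,0,0,0,9.1,0,3.3,0,0,0,0,9.1,0,0,0,0,0,0,9.1,0,0,0,0,0,0]
}}

```text
t: 3.33
eef_pos: [0.4601, 0.2854, 0.2453]
eef_rot: [-3.142, 0.002, 0.001]
wrist_force: [0.1, -1.4, -0.3]
finger_gap: 0.0912
grasp_force: 0.0
```

```bash
python3 -c "
from h import *
grab('wrist','w4');o=env.observe();print(o['eef_pos'],o['qpos'],o['t'])
a=cv2.imread('pics/w3.png');b=cv2.imread('pics/w4.png');cv2.imwrite('pics/w34.png',np.vstack([a[:300],b[:300]]))"
```

```text
[0.4604 0.2838 0.2451] [ 0.0177  0.3672 -0.7642  1.8179  0.2874  1.0722 -2.4273] 3.3833
```

View pics/w34.png

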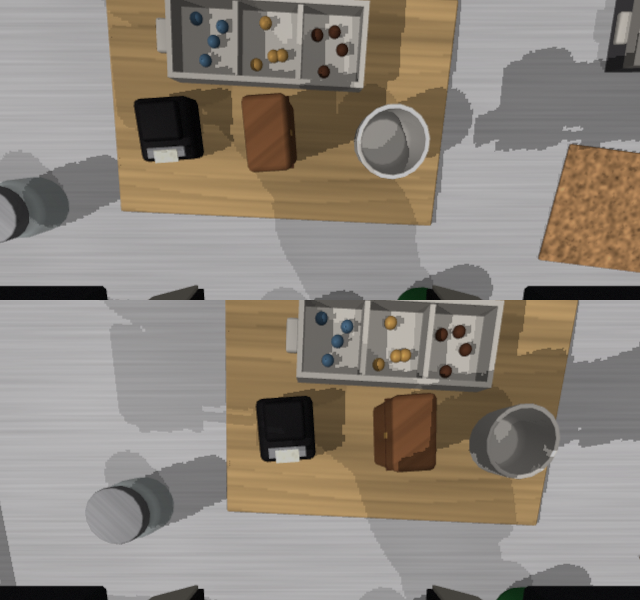

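The two views show the tape at (168,128) and (286,428), with the case at (268,132) and (406,432). The cup is at (393,141) and (514,440), and the tier is at (268,40) and (398,342). The jar is at lower left, clear of the work.

```bash
cat > meas.py <<'E'
from h import *
def xyz(m,d):
    v,u=np.mgrid[:480,:640];c,r=ray(m,np.c_[u.ravel(),v.ravel()])
    P=c+r*d.ravel()[:,None];P[d.ravel()==0]=np.nan;return P.reshape(480,640,3)
def top(name,xy,rad,zlo,zhi):
    m,im,d=load(name);P=xyz(m,d)
    k=(np.hypot(P[...,0]-xy[0],P[...,1]-xy[1])<rad)&(P[...,2]>zlo)&(P[...,2]<zhi);k[290:]=0
    return m,k,P
E
python3 - <<'E'
from meas import *
B=np.array([.5505,.218]);c,s=np.cos(-.0486),np.sin(-.0486);Rb=np.array([[c,-s],[s,c]])
items={"tape":(-.021,.091,.05,.044,.06,46),"case":(-.021,0,.05,.09,.12,0),"cup":(-.021,-.091,.045,.056,.08,0),"tier":(.049,0,.1,.042,.062,0)}
for n,(x,y,r,z0,z1,_) in items.items():
    e=B+Rb@[x,y];cs=[]
    for w in("w3","w4"):
        m,k,P=top(w,e,r,z0,z1)
        ct=blob(k);mo=cv2.moments(ct);uv=(mo["m10"]/mo["m00"],mo["m01"]/mo["m00"])
        if n=="cup": uv=cv2.fitEllipse(ct)[0]
        zz=np.nanmedian(P[k][:,2]);cs.append((m,uv))
        Q=onz(m,ct[:,0],zz);print(n,w,"exp",e,"zdepth",zz,"rect",rect(Q),"cent",onz(m,[uv],zz)[0],k.sum())
    print("   cross",cross(cs[0][0],[cs[0][1]],cs[1][0],[cs[1][1]]))
# base notches
cs=[]
for w in("w1","w2"):
    m,im,d=load(w);P=xyz(m,d)
    sel=(abs(P[...,2]-.034)<.006)&(abs(P[...,0]-.62)<.09)&(abs(P[...,1]+.14)<.12)&(np.arange(480)[:,None]<280)
    ct=blob(sel);hull=cv2.convexHull(ct);inside=np.zeros((480,640),np.uint8);cv2.fillConvexPoly(inside,hull,1)
    print(w,"base outline",rect(onz(m,hull[:,0],.034)),np.nanmedian(P[sel][:,2]))
    g=cv2.cvtColor(im,cv2.COLOR_RGB2GRAY);dk=((g<75)&(inside>0)).astype(np.uint8)
    L=cv2.findContours(dk,cv2.RETR_EXTERNAL,cv2.CHAIN_APPROX_NONE)[0]
    L=sorted([c for c in L if cv2.contourArea(c)>60],key=cv2.contourArea)[::-1]
    uv=[cv2.minAreaRect(c)[0] for c in L];print(w,uv,[cv2.minAreaRect(c)[1] for c in L]);print(onz(m,uv,.034))
E
```

```text
tape w3 exp [0.5339 0.3099] zdepth 0.049630970658138485 rect (array([0.5425, 0.3091]), [29.820417404174805, 32.82658004760742], np.float64(0.058833959751974474)) cent [0.5427 0.3093 0.0496] 2053
tape w4 exp [0.5339 0.3099] zdepth 0.049745792726541505 rect (array([0.5424, 0.3104]), [29.781599044799805, 31.73466682434082], np.float64(0.06150743226889932)) cent [0.5427 0.3104 0.0497] 2011
   cross [[0.5429 0.3107 0.0457]]
case w3 exp [0.5295 0.219 ] zdepth 0.1029500559536825 rect (array([0.5322, 0.2196]), [30.116147994995117, 49.31169891357422], np.float64(-1.5094540937373662)) cent [0.5329 0.2197 0.103 ] 3469
case w4 exp [0.5295 0.219 ] zdepth 0.10293083598955566 rect (array([0.5321, 0.2221]), [31.223735809326172, 49.388370513916016], np.float64(-1.5138191271161145)) cent [0.5328 0.222  0.1029] 3581
   cross [[0.533  0.2204 0.0961]]
cup w3 exp [0.5251 0.1281] zdepth 0.06286730225530573 rect (array([0.5267, 0.1287]), [54.749183654785156, 55.2346076965332], np.float64(0.8082191236734735)) cent [0.5271 0.1288 0.0629] 1222
cup w4 exp [0.5251 0.1281] zdepth 0.06260359377544314 rect (array([
[... 680 characters left out ...]
4(0.004057571690972983)) 0.034207337357623435
w1 [(221.5, 96.0), (364.5, 105.0), (364.0, 130.5), (224.0, 139.5)] [(18.0, 19.0), (18.0, 17.0), (17.0, 16.0), (17.0, 18.0)]
[[ 0.6323 -0.0806  0.034 ]
 [ 0.6258 -0.196   0.034 ]
 [ 0.606  -0.1963  0.034 ]
 [ 0.5984 -0.0809  0.034 ]]
w2 base outline (array([ 0.6155, -0.139 ]), [60.10782241821289, 149.6332244873047], np.float64(0.0005647716179573159)) 0.034180543450764156
w2 [(340.5, 53.5), (484.9918518066406, 89.09017181396484), (487.0, 62.5), (339.5, 99.5)] [(19.0, 17.0), (18.46929168701172, 19.917863845825195), (19.0, 18.0), (19.0, 17.0)]
[[ 0.6323 -0.0804  0.034 ]
 [ 0.6061 -0.1968  0.034 ]
 [ 0.6258 -0.1963  0.034 ]
 [ 0.5981 -0.0801  0.034 ]]
```

Request:
{"op": "arm_command", "data": {
  "commands": [6.0,0.28,-0.25,0,0,0,7.06,6.0,0.28,-0.25,0,0,0,7.06,6.0,0.28,-0.25,0,0,0,7.06,6.0,0.28,-0.25,0,0,0,7.06,6.0,0.28,-0.25,0,0,0,7.06]
}}

```text
t: 3.8
eef_pos: [0.4749, 0.2694, 0.2453]
eef_rot: [2.992, 0.951, -0.001]
wrist_force: [0.8, 0.1, 0.0]
finger_gap: 0.063
grasp_force: 0.0
```

Request:
{"op": "arm_command", "data": {
  "commands": [6.0,0.28,-0.25,0,0,0,7.06,6.0,0.28,-0.25,0,0,0,7.06,6.0,0.28,-0.25,0,0,0,7.06,6.0,0.28,-0.25,0,0,0,7.06,6.0,0.28,-0.25,0,0,0,7.06]
}}

```text
t: 4.22
eef_pos: [0.4889, 0.2568, 0.2452]
eef_rot: [2.563, 1.814, -0.002]
wrist_force: [-0.0, 0.8, 0.0]
finger_gap: 0.0604
grasp_force: 0.0
```

Request:
{"op": "arm_command", "data": {
  "commands": [6.0,0.28,-0.25,0,0,0,7.06,6.0,0.28,-0.25,0,0,0,7.06,6.0,0.28,-0.25,0,0,0,7.06,6.0,0.28,-0.25,0,0,0,7.06,6.0,0.28,-0.25,0,0,0,7.06]
}}

```text
t: 4.63
eef_pos: [0.5027, 0.2441, 0.245]
eef_rot: [1.892, 2.506, -0.004]
wrist_force: [-0.6, -0.2, -0.5]
finger_gap: 0.0598
grasp_force: 0.0
```

Request:
{"op": "arm_command", "data": {
  "commands": [6.0,0.28,-0.25,0,0,0,7.06,6.0,0.28,-0.25,0,0,0,7.06,6.0,0.28,-0.25,0,0,0,7.06,6.0,0.28,-0.25,0,0,0,7.06,6.0,0.28,-0.25,0,0,0,7.06]
}}

```text
t: 5.05
eef_pos: [0.5166, 0.2316, 0.2448]
eef_rot: [1.044, 2.963, -0.005]
wrist_force: [0.1, -0.1, 1.0]
finger_gap: 0.0598
grasp_force: 0.0
```

Request:
{"op": "arm_command", "data": {
  "commands": [6.0,0.28,-0.25,0,0,0,7.06,6.0,0.28,-0.25,0,0,0,7.06,6.0,0.28,-0.25,0,0,0,7.06,6.0,0.28,-0.25,0,0,0,7.06,6.0,0.28,-0.25,0,0,0,7.06]
}}

```text
t: 5.47
eef_pos: [0.5306, 0.2191, 0.2447]
eef_rot: [-0.096, -3.14, 0.005]
wrist_force: [-0.9, -0.5, -1.5]
finger_gap: 0.0599
grasp_force: 0.0
```

Request:
{"op": "arm_command", "data": {
  "commands": [6.0,0.28,-0.25,0,0,0,7.06,6.0,0,0,0,0,0,0,6.0,0,0,0,0,0,0]
}}

```text
t: 5.72
eef_pos: [0.5328, 0.218, 0.2447]
eef_rot: [0.084, -3.139, 0.002]
wrist_force: [0.0, 0.3, 0.3]
finger_gap: 0.0599
grasp_force: 0.0
```

Run:
```python
from meas import *
o=env.observe();Rm=R.from_rotvec(o["eef_rot"]).as_matrix();print(o["t"],o["eef_pos"],"xaxis ang",np.arctan2(Rm[1,0],Rm[0,0]),o["qpos"])
# tape block outline
for w in("w3","w4"):
    m,k,P=top(w,(.535,.31),.05,.036,.06)
    ct=blob(k)
    lo=k&(P[...,2]<.0425)&(P[...,2]>.037);print(np.nanmedian(P[lo][:,2]),rect(onz(m,ct[:,0],.040)),rect(P[lo]),P[lo].min(0),P[lo].max(0))
```

```text
5.7167 [0.5328 0.218  0.2447] xaxis ang -3.0882635518086774 [ 0.4871  0.7953 -1.4131  1.7251  0.8071  1.3526  0.5394]
0.03964050609196737 (array([0.5358, 0.3084]), [45.38314437866211, 50.507328033447266], np.float64(-1.5079565608057117)) (array([0.5467, 0.308 ]), [51.28648376464844, 75.36150360107422], np.float64(1.4266917481043278)) [0.5113 0.2782 0.037 ] [0.5831 0.3326 0.0425]
0.039679926826727246 (array([0.5357, 0.3099]), [45.04706954956055, 50.61738586425781], np.float64(-1.5121339620020964)) (array([0.543 , 0.3058]), [55.20682907104492, 63.42684555053711], np.float64(1.5691306526911069)) [0.5113 0.2781 0.037 ] [0.5747 0.3334 0.0425]
```

Request:
{"op": "arm_command", "data": {
  "commands": [6.0,0,0.25,-3,0,0,0.4,6.0,0,0,-3.5,0,0,0,6.0,0,0,-3.5,0,0,0,6.0,0,0,-3.5,0,0,0,6.0,0,0,-2.5,0,0,0]
}}

```text
t: 6.13
eef_pos: [0.5314, 0.2209, 0.0827]
eef_rot: [0.098, -3.138, 0.004]
wrist_force: [0.3, -0.6, 0.1]
finger_gap: 0.0598
grasp_force: 0.0
```

Request:
{"op": "arm_command", "data": {
  "commands": [6.0,0,0,-1.5,0,0,0,2.0,0,0,0,0,0,0,2.0,0,0,0,0,0,0,2.0,0,0,0,0,0,0,2.0,0,0,0,0,0,0],
  "grip_force": 20
}}

```text
t: 6.55
eef_pos: [0.5334, 0.2239, 0.0728]
eef_rot: [-0.105, 3.137, 0.002]
wrist_force: [0.3, -0.4, 1.0]
finger_gap: 0.038
grasp_force: 0.3
```

Run:
```python
from h import *
o=env.observe();print(o)
```

```text
{'t': 6.55, 'qpos': array([ 0.3777,  0.9699, -1.202 ,  1.841 ,  1.0291,  1.116 ,  0.4171]), 'qvel': array([ 0.0008, -0.0009,  0.005 ,  0.0025,  0.0005,  0.0018,  0.0018]), 'tau': array([ -0.1887, -51.8943, -22.8678, -14.4564,  -0.119 ,  -0.0659,
        -0.0019]), 'eef_pos': array([0.5334, 0.2239, 0.0728]), 'eef_rot': array([-0.1049,  3.137 ,  0.0017]), 'wrist_force': array([ 0.2879, -0.4022,  0.9739]), 'ft_torque': array([-0.0312, -0.1748, -0.0494]), 'grasp_force': 0.26842125691473484, 'finger_gap': 0.03799851243850664}
```

Request:
{"op": "arm_command", "data": {
  "commands": [2.0,0,0,0,0,0,0,2.0,0,0,0,0,0,0,2.0,0,0,2,0,0,0,2.0,0,0,4,0,0,0,2.0,0,0,4,0,0,0]
}}

```text
t: 6.97
eef_pos: [0.5311, 0.2227, 0.171]
eef_rot: [0.107, -3.137, 0.001]
wrist_force: [0.2, 0.7, -0.3]
finger_gap: 0.0295
grasp_force: 20.0
```

Request:
{"op": "arm_command", "data": {
  "commands": [2.0,-0.63,-3.28,0,0,0,-0.72,2.0,-0.63,-3.28,0,0,0,-0.72,2.0,-0.63,-3.28,0,0,0,-0.72,2.0,-0.63,-3.28,0,0,0,-0.72,2.0,-0.63,-3.28,0,0,0,-0.72]
}}

```text
t: 7.38
eef_pos: [0.5002, 0.0579, 0.1711]
eef_rot: [-0.007, 3.141, -0.001]
wrist_force: [1.4, -0.6, -1.6]
finger_gap: 0.0302
grasp_force: 20.0
```

Run:
```python
from h import *
o=env.observe();print(o['qpos'],o['eef_pos'],o['finger_gap'],o['grasp_force'])
```

```text
[ 0.8468  0.8066 -1.4206  1.9658  0.875   1.1963  0.6542] [0.5002 0.0579 0.1711] 0.030211812768952954 20.000530779361725
```

Request:
{"op": "arm_command", "data": {
  "commands": [2.0,-0.63,-3.28,0,0,0,-0.72,2.0,-0.63,-3.28,0,0,0,-0.72,2.0,-0.63,-3.28,0,0,0,-0.72,2.0,-0.63,-3.28,0,0,0,-0.72,2.0,-0.63,-3.28,0,0,0,-0.72]
}}

```text
t: 7.8
eef_pos: [0.4686, -0.1064, 0.1711]
eef_rot: [0.092, 3.14, -0.001]
wrist_force: [1.2, 0.7, -1.5]
finger_gap: 0.03
grasp_force: 20.0
```

Request:
{"op": "arm_command", "data": {
  "commands": [2.0,-0.63,-3.28,0,0,0,-0.72,2.0,-0.63,-3.28,0,0,0,-0.72,2.0,-0.63,-3.28,0,0,0,-0.72,2.0,-0.63,-3.28,0,0,0,-0.72,2.0,-0.63,-3.28,0,0,0,-0.72]
}}

```text
t: 8.22
eef_pos: [0.437, -0.2705, 0.171]
eef_rot: [0.191, 3.136, -0.001]
wrist_force: [1.0, 0.8, -1.1]
finger_gap: 0.0296
grasp_force: 20.0
```

Request:
{"op": "arm_command", "data": {
  "commands": [2.0,0,0,0,0,0,0,2.0,0,0,0,0,0,0]
}}

```text
t: 8.38
eef_pos: [0.437, -0.271, 0.1706]
eef_rot: [-0.198, -3.135, -0.0]
wrist_force: [0.2, 0.8, -0.5]
finger_gap: 0.0294
grasp_force: 20.0
```

Run:
```python
from h import *
o=env.observe();print(o['t'],o['qpos'],o['eef_pos'],o['eef_rot'],o['finger_gap'],o['grasp_force'])
```

```text
8.3833 [ 1.5084  0.86   -1.4464  1.9406  0.9182  1.2415  1.171 ] [ 0.437  -0.271   0.1706] [-0.1981 -3.1352 -0.0003] 0.02937836348432529 19.999922811985016
```

Request:
{"op": "arm_command", "data": {
  "commands": [2.0,0,0,-3.8,0,0,0,2.0,0,0,-3.8,0,0,0,2.0,0,0,-2,0,0,0,2.0,0,0,-0.5,0,0,0,2.0,0,0,-0.2,0,0,0]
}}

```text
t: 8.8
eef_pos: [0.4373, -0.2668, 0.0678]
eef_rot: [-0.185, -3.134, -0.001]
wrist_force: [-9.1, 2.0, 17.3]
finger_gap: 0.0297
grasp_force: 20.0
```

Request:
{"op": "arm_command", "data": {
  "commands": [2.0,0,0,0,0,0,0,6.0,0,0,0,0,0,0,6.0,0,0,0,0,0,0,6.0,0,0,0,0,0,0,6.0,0,0,0,0,0,0]
}}

```text
t: 9.22
eef_pos: [0.4381, -0.2687, 0.0682]
eef_rot: [0.189, 3.135, -0.001]
wrist_force: [0.5, 0.9, 0.8]
finger_gap: 0.052
grasp_force: 0.0
```

Request:
{"op": "arm_command", "data": {
  "commands": [6.0,0,0,2,0,0,0,6.0,0,0,4,0,0,0,6.0,0,0,4,0,0,0,6.0,0,0,0.7,0,0,0,6.0,0,0,0,0,0,0]
}}

```text
t: 9.63
eef_pos: [0.4396, -0.2693, 0.1778]
eef_rot: [0.19, 3.131, -0.004]
wrist_force: [0.1, 0.1, -0.7]
finger_gap: 0.0601
grasp_force: 0.0
```

Run:
```python
from meas import *
o=env.observe();print(o['t'],o['qpos'],o['eef_pos'],o['finger_gap'])
m,im,d=grab("top","t1");P=xyz(m,d);k=(P[...,2]>.085)&(P[...,2]<.11)&(abs(P[...,1]+.27)<.06)&(abs(P[...,0]-.43)<.08)
print(k.sum(),np.nanmean(P[k],0)if k.any() else 0)
m,im,d=grab("scene","s1")
```

```text
9.6333 [ 1.5081  0.8448 -1.4511  1.9364  0.9052  1.2406  1.1799] [ 0.4396 -0.2693  0.1778] 0.06011712998537316
182 [ 0.4235 -0.266   0.0969]
```

View pics/s1.png

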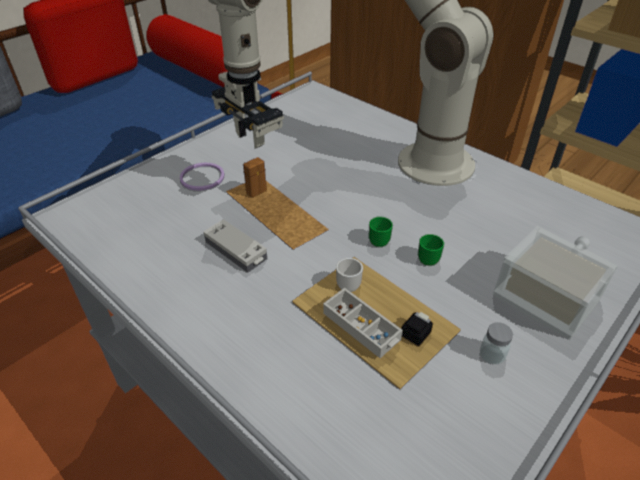

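The case stands upright on the mat at its far end, at about (255,178). Next is the tape.

Request:
{"op": "arm_command", "data": {
  "commands": [7.5,0.54,3.22,0,0,0,0.6,7.5,0.54,3.22,0,0,0,0.6,7.5,0.54,3.22,0,0,0,0.6,7.5,0.54,3.22,0,0,0,0.6,7.5,0.54,3.22,0,0,0,0.6]
}}

```text
t: 10.15
eef_pos: [0.4635, -0.1066, 0.173]
eef_rot: [-0.108, -3.137, -0.001]
wrist_force: [0.5, 0.3, 1.1]
finger_gap: 0.0747
grasp_force: 0.0
```

Request:
{"op": "arm_command", "data": {
  "commands": [7.5,0.54,3.22,0,0,0,0.6,7.5,0.54,3.22,0,0,0,0.6,7.5,0.54,3.22,0,0,0,0.6,7.5,0.54,3.22,0,0,0,0.6,7.5,0.54,3.22,0,0,0,0.6]
}}

```text
t: 10.57
eef_pos: [0.4906, 0.0542, 0.1729]
eef_rot: [-0.025, -3.139, 0.001]
wrist_force: [0.4, 1.1, -0.0]
finger_gap: 0.0748
grasp_force: 0.0
```

Request:
{"op": "arm_command", "data": {
  "commands": [7.5,0.54,3.22,0,0,0,0.6,7.5,0.54,3.22,0,0,0,0.6,7.5,0.54,3.22,0,0,0,0.6,7.5,0.54,3.22,0,0,0,0.6,7.5,0.54,3.22,0,0,0,0.6]
}}

```text
t: 10.98
eef_pos: [0.5179, 0.215, 0.1725]
eef_rot: [0.058, -3.138, 0.003]
wrist_force: [0.7, 0.3, -0.4]
finger_gap: 0.075
grasp_force: 0.0
```

Request:
{"op": "arm_command", "data": {
  "commands": [7.5,0.54,3.22,0,0,0,0.6,7.5,0.54,3.22,0,0,0,0.6,7.5,0.54,3.22,0,0,0,0.6,7.5,0,0,0,0,0,0,7.5,0,0,0,0,0,0]
}}

```text
t: 11.4
eef_pos: [0.533, 0.313, 0.1728]
eef_rot: [0.113, -3.137, 0.001]
wrist_force: [-0.2, -0.4, 0.5]
finger_gap: 0.0749
grasp_force: 0.0
```

```bash
cat > st.py <<'E'
from h import *
p=[];y=[]
for i in range(8):
    o=env.observe();M=R.from_rotvec(o["eef_rot"]).as_matrix();p.append(o["eef_pos"]);y.append(np.arctan2(M[1,0],M[0,0])%(2*np.pi))
print("t",o["t"],"pos",np.mean(p,0),"sd",np.std(p,0),"yaw",np.mean(y),np.degrees(np.mean(y)),"tilt",np.degrees(np.arccos(-M[2,2])),"q",o["qpos"],"gap",o["finger_gap"],"F",o["wrist_force"],o["grasp_force"])
E
python3 st.py
```

```text
t 11.4 pos [0.533  0.313  0.1728] sd [0. 0. 0.] yaw 3.2137802228766064 184.1360430534426 tilt 0.1606697738227497 q [ 0.2256  0.8672 -1.2452  1.6813  0.8621  1.253   0.427 ] gap 0.07485286560628968 F [-0.1597 -0.3835  0.5425] 0.0
```

Request:
{"op": "arm_command", "data": {
  "commands": [7.5,0.1,-0.1,-3,0,0,0,7.5,0,0,-4,0,0,0,7.5,0,0,-4,0,0,0,7.5,0,0,-2.2,0,0,0,7.5,0,0,-1.1,0,0,0]
}}

```text
t: 11.82
eef_pos: [0.5337, 0.3054, 0.0269]
eef_rot: [0.104, -3.133, 0.009]
wrist_force: [-18.1, -27.6, 86.2]
finger_gap: 0.0752
grasp_force: 45.1
```

Request:
{"op": "arm_command", "data": {
  "commands": [7.5,0,0,0,0,0,0,3.0,0,0,0,0,0,0,3.0,0,0,0,0,0,0,3.0,0,0,0,0,0,0,3.0,0,0,0,0,0,0],
  "grip_force": 20
}}

```text
t: 12.23
eef_pos: [0.5363, 0.3096, 0.0321]
eef_rot: [-0.105, 3.139, 0.0]
wrist_force: [0.6, -1.3, -0.1]
finger_gap: 0.0527
grasp_force: 0.0
```

Request:
{"op": "arm_command", "data": {
  "commands": [3.0,0,0,0,0,0,0,3.0,0,0,0,0,0,0,3.0,0,0,0,0,0,0,3.0,0,0,0,0,0,0]
}}

```text
t: 12.57
eef_pos: [0.5363, 0.3097, 0.0321]
eef_rot: [-0.106, 3.139, -0.001]
wrist_force: [0.9, -0.8, 4.0]
finger_gap: 0.0458
grasp_force: 20.0
```

```bash
python3 st.py
```

```text
t 12.5667 pos [0.5363 0.3097 0.0321] sd [0. 0. 0.] yaw 3.209066887806178 183.86598884647606 tilt 0.03931668855711663 q [ 0.1577  1.0186 -1.0868  1.7433  1.0344  1.0699  0.3326] gap 0.04579509826235633 F [ 0.9297 -0.7808  4.03  ] 19.99627321958542
```

Request:
{"op": "arm_command", "data": {
  "commands": [3.0,0,0,2,0,0,0,3.0,0,0,4,0,0,0,3.0,0,0,4,0,0,0,3.0,0,0,2,0,0,0,3.0,-0.57,-3.06,0,0,0,-0.83]
}}

```text
t: 12.98
eef_pos: [0.531, 0.2881, 0.1584]
eef_rot: [-0.094, 3.132, 0.017]
wrist_force: [0.6, 0.9, -0.7]
finger_gap: 0.046
grasp_force: 20.0
```

Request:
{"op": "arm_command", "data": {
  "commands": [3.0,-0.57,-3.06,0,0,0,-0.83,3.0,-0.57,-3.06,0,0,0,-0.83,3.0,-0.57,-3.06,0,0,0,-0.83,3.0,-0.57,-3.06,0,0,0,-0.83,3.0,-0.57,-3.06,0,0,0,-0.83]
}}

```text
t: 13.4
eef_pos: [0.5009, 0.1249, 0.1514]
eef_rot: [-0.03, -3.141, 0.0]
wrist_force: [0.1, 0.6, -1.9]
finger_gap: 0.0457
grasp_force: 20.0
```

Request:
{"op": "arm_command", "data": {
  "commands": [3.0,-0.57,-3.06,0,0,0,-0.83,3.0,-0.57,-3.06,0,0,0,-0.83,3.0,-0.57,-3.06,0,0,0,-0.83,3.0,-0.57,-3.06,0,0,0,-0.83,3.0,-0.57,-3.06,0,0,0,-0.83]
}}

```text
t: 13.82
eef_pos: [0.4725, -0.0281, 0.1515]
eef_rot: [-0.144, -3.138, 0.0]
wrist_force: [-0.8, 0.0, -0.8]
finger_gap: 0.0461
grasp_force: 20.0
```

Request:
{"op": "arm_command", "data": {
  "commands": [3.0,-0.57,-3.06,0,0,0,-0.83,3.0,-0.57,-3.06,0,0,0,-0.83,3.0,0,0,0,0,0,0,3.0,0,0,0,0,0,0]
}}

```text
t: 14.15
eef_pos: [0.4612, -0.09, 0.1512]
eef_rot: [-0.197, -3.134, -0.0]
wrist_force: [0.7, 1.1, -1.6]
finger_gap: 0.0463
grasp_force: 20.0
```

```bash
python3 st.py
```

```text
t 14.15 pos [ 0.4612 -0.09    0.1512] sd [0. 0. 0.] yaw 3.0162771794540415 172.8199522243406 tilt 0.0535144695960367 q [ 1.1811  0.7549 -1.3917  2.0568  0.8538  1.1068  0.8243] gap 0.04627058398159044 F [ 0.7023  1.1397 -1.5897] 19.995416700839996
```

Now lower it gently, release, and go up.

Request:
{"op": "arm_command", "data": {
  "commands": [3.0,0,0,-3,0,0,0,3.0,0,0,-3,0,0,0,3.0,0,0,-2.5,0,0,0,3.0,0,0,-1.5,0,0,0,3.0,0,0,-1,0,0,0]
}}

```text
t: 14.57
eef_pos: [0.461, -0.0861, 0.0402]
eef_rot: [-0.185, -3.134, -0.002]
wrist_force: [0.1, 1.0, -1.6]
finger_gap: 0.046
grasp_force: 20.0
```

Request:
{"op": "arm_command", "data": {
  "commands": [3.0,0,0,-0.6,0,0,0,3.0,0,0,-0.3,0,0,0,3.0,0,0,-0.2,0,0,0,3.0,0,0,-0.1,0,0,0,3.0,0,0,0,0,0,0]
}}

```text
t: 14.98
eef_pos: [0.4623, -0.0879, 0.0302]
eef_rot: [0.189, 3.135, -0.0]
wrist_force: [0.1, -0.6, -0.4]
finger_gap: 0.0459
grasp_force: 20.0
```

Request:
{"op": "arm_command", "data": {
  "commands": [7.5,0,0,0,0,0,0,7.5,0,0,0,0,0,0,7.5,0,0,0,0,0,0,7.5,0,0,0,0,0,0,7.5,0,0,0.5,0,0,0]
}}

```text
t: 15.4
eef_pos: [0.4614, -0.088, 0.0345]
eef_rot: [-0.189, -3.135, -0.0]
wrist_force: [-0.2, -0.6, 0.4]
finger_gap: 0.073
grasp_force: 0.0
```

Request:
{"op": "arm_command", "data": {
  "commands": [7.5,0,0,2,0,0,0,7.5,0,0,4,0,0,0,7.5,0,0,4,0,0,0,7.5,0,0,1.5,0,0,0,7.5,0,0,0,0,0,0]
}}

```text
t: 15.82
eef_pos: [0.4643, -0.0878, 0.1536]
eef_rot: [0.189, 3.13, -0.002]
wrist_force: [0.3, -0.3, -0.3]
finger_gap: 0.075
grasp_force: 0.0
```

```bash
python3 st.py
```

```text
t 15.8167 pos [ 0.4643 -0.0878  0.1536] sd [0. 0. 0.] yaw 3.0209365553287237 173.08691479712496 tilt 0.35701737939504147 q [ 1.1754  0.7447 -1.3886  2.0549  0.8484  1.099   0.8292] gap 0.07498219952219648 F [ 0.3449 -0.2891 -0.3489] 0.0
```

Request:
{"op": "arm_command", "data": {
  "commands": [9.1,0.92,3.1,0,0,0,0,9.1,0.92,3.1,0,0,0,0,9.1,0.92,3.1,0,0,0,0,9.1,0.92,3.1,0,0,0,0,9.1,0.92,3.1,0,0,0,0]
}}

```text
t: 16.23
eef_pos: [0.5075, 0.068, 0.1489]
eef_rot: [-0.19, -3.135, 0.001]
wrist_force: [0.6, -0.6, 0.3]
finger_gap: 0.0908
grasp_force: 0.0
```

Request:
{"op": "arm_command", "data": {
  "commands": [9.1,0.92,3.1,0,0,0,0,9.1,0.92,3.1,0,0,0,0,9.1,0,0,0,0,0,0,9.1,0,0,0,0,0,0]
}}

```text
t: 16.57
eef_pos: [0.5255, 0.1317, 0.1493]
eef_rot: [-0.181, -3.136, -0.001]
wrist_force: [0.9, -0.9, 0.9]
finger_gap: 0.0908
grasp_force: 0.0
```

```bash
python3 st.py
```

```text
t 16.5667 pos [0.5255 0.1317 0.1493] sd [0. 0. 0.] yaw 3.0259879201072613 173.37633667971622 tilt 0.054348822613579297 q [ 0.6053  0.7891 -1.2621  1.8914  0.8434  1.1298  0.4674] gap 0.0908428635094206 F [ 0.9163 -0.8935  0.8952] 0.0
```

Request:
{"op": "arm_command", "data": {
  "commands": [9.1,0.1,-0.15,-3,0,0,0,9.1,0,0,-3,0,0,0,9.1,0,0,-2.5,0,0,0,9.1,0,0,-1.5,0,0,0,9.1,0,0,-0.7,0,0,0]
}}

```text
t: 16.98
eef_pos: [0.5255, 0.1255, 0.0401]
eef_rot: [-0.191, -3.132, 0.003]
wrist_force: [0.0, -0.1, -0.1]
finger_gap: 0.091
grasp_force: 0.0
```

Request:
{"op": "arm_command", "data": {
  "commands": [9.1,0,0,-0.4,0,0,0,9.1,0,0,0,0,0,0,4.0,0,0,0,0,0,0,4.0,0,0,0,0,0,0,4.0,0,0,0,0,0,0],
  "grip_force": 20
}}

```text
t: 17.4
eef_pos: [0.528, 0.1277, 0.0398]
eef_rot: [0.189, 3.134, 0.001]
wrist_force: [0.5, -0.5, 0.0]
finger_gap: 0.0758
grasp_force: 0.0
```

Request:
{"op": "arm_command", "data": {
  "commands": [4.0,0,0,0,0,0,0,4.0,0,0,0,0,0,0,4.0,0,0,0,0,0,0,4.0,0,0,0,0,0,0]
}}

```text
t: 17.73
eef_pos: [0.5275, 0.1275, 0.0391]
eef_rot: [0.189, 3.135, -0.0]
wrist_force: [-0.8, -1.1, 2.3]
finger_gap: 0.0558
grasp_force: 20.0
```

```bash
python3 st.py
```

```text
t 17.7333 pos [0.5275 0.1275 0.0391] sd [0. 0. 0.] yaw 3.0210310659541446 173.09232985708073 tilt 0.03139076610259604 q [ 0.5144  0.9163 -1.0957  1.9378  1.0159  0.9797  0.3637] gap 0.05582103081806589 F [-0.8156 -1.1245  2.2662] 20.00015295110643
```

Request:
{"op": "arm_command", "data": {
  "commands": [4.0,0,0,2,0,0,0,4.0,0,0,4,0,0,0,4.0,0,0,4,0,0,0,4.0,-0.6,-2.37,0,0,0,-6.96,4.0,-0.6,-2.37,0,0,0,-6.96]
}}

```text
t: 18.15
eef_pos: [0.5165, 0.0821, 0.1412]
eef_rot: [0.57, 3.085, 0.005]
wrist_force: [0.8, -0.4, -2.4]
finger_gap: 0.0557
grasp_force: 20.0
```

Request:
{"op": "arm_command", "data": {
  "commands": [4.0,-0.6,-2.37,0,0,0,-6.96,4.0,-0.6,-2.37,0,0,0,-6.96,4.0,-0.6,-2.37,0,0,0,-6.96,4.0,-0.6,-2.37,0,0,0,-6.96,4.0,-0.6,-2.37,0,0,0,-6.96]
}}

```text
t: 18.57
eef_pos: [0.4844, -0.0395, 0.1386]
eef_rot: [-1.474, -2.774, 0.0]
wrist_force: [-0.4, -0.5, -1.1]
finger_gap: 0.0557
grasp_force: 20.0
```

Request:
{"op": "arm_command", "data": {
  "commands": [4.0,-0.6,-2.37,0,0,0,-6.96,4.0,-0.6,-2.37,0,0,0,-6.96,4.0,-0.6,-2.37,0,0,0,-6.96,4.0,-0.6,-2.37,0,0,0,-6.96,4.0,-0.6,-2.37,0,0,0,-6.96]
}}

```text
t: 18.98
eef_pos: [0.4544, -0.1579, 0.1386]
eef_rot: [-2.236, -2.206, 0.0]
wrist_force: [-0.1, -1.1, -1.4]
finger_gap: 0.0554
grasp_force: 20.0
```

Request:
{"op": "arm_command", "data": {
  "commands": [4.0,-0.6,-2.37,0,0,0,-6.96,4.0,0,0,0,0,0,0,4.0,0,0,0,0,0,0]
}}

```text
t: 19.23
eef_pos: [0.4484, -0.182, 0.1385]
eef_rot: [-2.363, -2.07, 0.001]
wrist_force: [-0.3, 0.1, -1.4]
finger_gap: 0.0559
grasp_force: 20.0
```

```bash
python3 st.py
```

```text
t 19.2333 pos [ 0.4484 -0.182   0.1385] sd [0. 0. 0.] yaw 1.4391500571771005 82.45722436225897 tilt 0.05005049939611084 q [ 1.1408  0.5203 -0.9985  2.0382  0.5696  0.8884 -0.3071] gap 0.05588240909396058 F [-0.2741  0.0689 -1.3963] 20.00032737851143
```

Request:
{"op": "arm_command", "data": {
  "commands": [4.0,0,0,-3,0,0,0,4.0,0,0,-3,0,0,0,4.0,0,0,-2,0,0,0,4.0,0,0,-1,0,0,0,4.0,0,0,-0.6,0,0,0]
}}

```text
t: 19.65
eef_pos: [0.4487, -0.1787, 0.0415]
eef_rot: [-2.355, -2.075, -0.0]
wrist_force: [-0.1, 0.5, -1.3]
finger_gap: 0.0559
grasp_force: 20.0
```

Request:
{"op": "arm_command", "data": {
  "commands": [4.0,0,0,-0.4,0,0,0,4.0,0,0,-0.2,0,0,0,4.0,0,0,-0.1,0,0,0,4.0,0,0,0,0,0,0,9.1,0,0,0,0,0,0]
}}

```text
t: 20.07
eef_pos: [0.4498, -0.1808, 0.0365]
eef_rot: [2.359, 2.073, 0.001]
wrist_force: [-0.3, 0.5, 0.0]
finger_gap: 0.0588
grasp_force: 0.0
```

Request:
{"op": "arm_command", "data": {
  "commands": [9.1,0,0,0,0,0,0,9.1,0,0,0,0,0,0,9.1,0,0,0,0,0,0,9.1,0,0,1,0,0,0,9.1,0,0,3,0,0,0]
}}

```text
t: 20.48
eef_pos: [0.4467, -0.1797, 0.074]
eef_rot: [-2.355, -2.07, 0.003]
wrist_force: [-0.8, -0.9, 0.7]
finger_gap: 0.0895
grasp_force: 0.0
```

Request:
{"op": "arm_command", "data": {
  "commands": [9.1,0,0,4,0,0,0,9.1,0,0,4,0,0,0,9.1,0,0,2,0,0,0,9.1,0,0,0,0,0,0,9.1,0,0,0,0,0,0]
}}

```text
t: 20.9
eef_pos: [0.45, -0.1811, 0.1775]
eef_rot: [2.358, 2.071, 0.0]
wrist_force: [-0.3, 0.3, -0.8]
finger_gap: 0.0909
grasp_force: 0.0
```

```bash
python3 st.py; python3 -c "
from h import *
grab('scene','s2');im=cv2.imread('pics/s2.png')[120:420,150:550];cv2.imwrite('pics/s2c.png',im)"
```

```text
t 20.9 pos [ 0.45   -0.1811  0.1775] sd [0. 0. 0.] yaw 1.441366393966187 82.58421110625319 tilt 0.19568078758595273 q [ 1.1929  0.4638 -1.0585  2.0088  0.5014  0.9525 -0.2524] gap 0.09088809872741356 F [-0.2611  0.2852 -0.7998] 0.0
```

View pics/s2c.png

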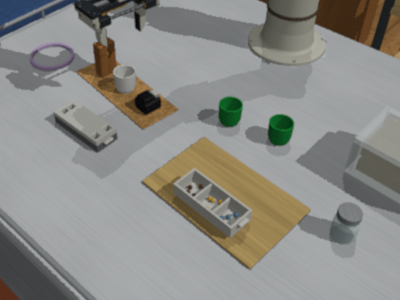

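All three stand upright on the mat (case, cup, tape), and the tier is alone on the board. Next I'll measure the tier with the wrist camera.

Request:
{"op": "arm_command", "data": {
  "commands": [9.1,1.35,2.74,0.57,0,0,0.45,9.1,1.35,2.74,0.57,0,0,0.45,9.1,1.35,2.74,0.57,0,0,0.45,9.1,1.35,2.74,0.57,0,0,0.45,9.1,1.35,2.74,0.57,0,0,0.45]
}}

```text
t: 21.37
eef_pos: [0.5159, -0.0423, 0.203]
eef_rot: [-2.317, -2.118, 0.003]
wrist_force: [0.4, -0.2, 0.7]
finger_gap: 0.0911
grasp_force: 0.0
```

Request:
{"op": "arm_command", "data": {
  "commands": [9.1,1.35,2.74,0.57,0,0,0.45,9.1,1.35,2.74,0.57,0,0,0.45,9.1,1.35,2.74,0.57,0,0,0.45,9.1,1.35,2.74,0.57,0,0,0.45,9.1,1.35,2.74,0.57,0,0,0.45]
}}

```text
t: 21.78
eef_pos: [0.5836, 0.0947, 0.2311]
eef_rot: [-2.274, -2.164, 0.004]
wrist_force: [1.8, 0.6, -0.5]
finger_gap: 0.091
grasp_force: 0.0
```

Request:
{"op": "arm_command", "data": {
  "commands": [9.1,1.35,2.74,0.57,0,0,0.45,9.1,0,0,0,0,0,0,9.1,0,0,0,0,0,0]
}}

```text
t: 22.03
eef_pos: [0.5968, 0.1238, 0.2371]
eef_rot: [-2.261, -2.177, 0.001]
wrist_force: [0.2, -0.0, -0.8]
finger_gap: 0.0911
grasp_force: 0.0
```

```bash
python3 st.py
python3 - <<'E'
from h import *
grab('wrist','w5')
E
```

```text
t 22.0333 pos [0.5968 0.1238 0.2371] sd [0. 0. 0.] yaw 1.5330157134036686 87.83533030526719 tilt 0.1551771046499379 q [ 0.466   0.6133 -1.0199  1.6517  0.5524  1.1967 -0.7208] gap 0.09109655063570922 F [ 0.1804 -0.0491 -0.8203] 0.0
```

Request:
{"op": "arm_command", "data": {
  "commands": [9.1,0,2,0,0,0,0,9.1,0,2,0,0,0,0,9.1,0,0,0,0,0,0,9.1,0,0,0,0,0,0]
}}

```text
t: 22.42
eef_pos: [0.5968, 0.1603, 0.2374]
eef_rot: [-2.267, -2.174, 0.003]
wrist_force: [-0.4, -0.6, 0.3]
finger_gap: 0.0908
grasp_force: 0.0
```

Run:
```python
from meas import *
m,im,d=grab('wrist','w6')
for w in("w5","w6"):
    m,im,d=load(w);P=xyz(m,d);hsv=cv2.cvtColor(im,cv2.COLOR_RGB2HSV)
    g=(P[...,2]>.040)&(P[...,2]<.056)&(abs(P[...,0]-.6)<.06)&(abs(P[...,1]-.21)<.12);g[300:]=0
    ct=blob(g);Q=onz(m,ct[:,0],.048);print(w,g.sum(),np.nanmedian(P[g][:,2]),rect(Q),Q.min(0),Q.max(0))
    # long edges: for bins in y, min & max x
    ys=np.arange(.15,.28,.01);xs=[]
    for y in ys:
        s=Q[abs(Q[:,1]-y)<.005]
        xs.append((s[:,0].min(),s[:,0].max()) if len(s)>1 else (np.nan,)*2)
    xs=np.array(xs);k=(xs[:,1]-xs[:,0])>.055;print(k.sum(),"edge fits",np.polyfit(ys[k],xs[k,0],1),np.polyfit(ys[k],xs[k,1],1),"x@.21",[np.polyval(np.polyfit(ys[k],xs[k,i],1),.213) for i in(0,1)])
```

```text
w5 3630 0.04773773550903154 (array([0.6005, 0.2196]), [60.03364562988281, 141.47227478027344], np.float64(-0.05218597314064777)) [0.5675 0.148  0.048 ] [0.6338 0.291  0.048 ]
14 edge fits [0.0499 0.5596] [0.0531 0.6188] x@.21 [np.float64(0.5702154515307372), np.float64(0.630102471490166)]
w6 4489 0.04763503331926178 (array([0.6009, 0.2277]), [60.04206466674805, 157.79444885253906], np.float64(-0.052142563614879345)) [0.567  0.1476 0.048 ] [0.6341 0.3068 0.048 ]
14 edge fits [0.052  0.5591] [0.054  0.6187] x@.21 [np.float64(0.5701749610383933), np.float64(0.6301657393644274)]
```

View pics/w6.png

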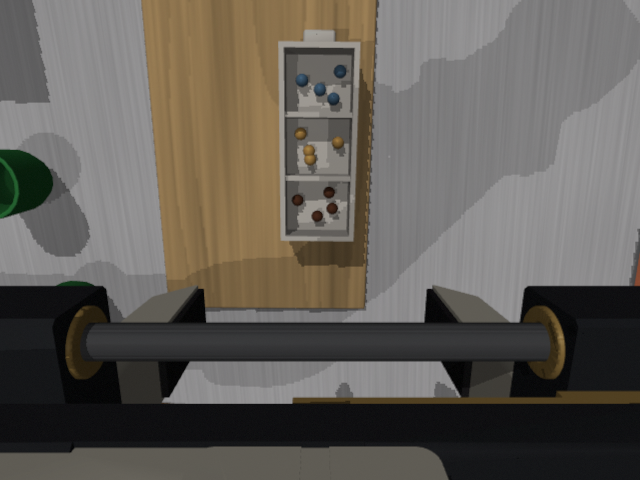

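The tier is at (318,140), with its tab at the top (+y) at (319,36). It measures as a 60 mm wide tray at z 0.048 with yaw −0.052.

Request:
{"op": "arm_command", "data": {
  "commands": [9.1,0.15,3.1,-1,0,0,-0.8,9.1,0.15,3.1,-1,0,0,0,9.1,0,0,-4,0,0,0,9.1,0,0,-4,0,0,0,9.1,0,0,-3,0,0,0]
}}

```text
t: 22.88
eef_pos: [0.6001, 0.2201, 0.1052]
eef_rot: [2.284, 2.156, -0.005]
wrist_force: [-0.4, -0.3, -0.5]
finger_gap: 0.0914
grasp_force: 0.0
```

Request:
{"op": "arm_command", "data": {
  "commands": [9.1,0,0,0,0,0,0,9.1,0,0,0,0,0,0]
}}

```text
t: 23.05
eef_pos: [0.5999, 0.2203, 0.1067]
eef_rot: [-2.285, -2.155, 0.007]
wrist_force: [0.1, 0.3, 1.1]
finger_gap: 0.091
grasp_force: 0.0
```

```bash
python3 st.py
```

```text
t 23.05 pos [0.5999 0.2203 0.1067] sd [0. 0. 0.] yaw 1.5122339422058415 86.64462252482517 tilt 0.2601743364153716 q [ 0.2089  0.7943 -0.8872  1.6675  0.6998  1.0326 -0.9705] gap 0.09097206222385144 F [0.1119 0.2591 1.0722] 0.0
```

Request:
{"op": "arm_command", "data": {
  "commands": [9.1,0,0.2,-2,0,0,0.3,9.1,0,0,-2,0,0,0,9.1,0,0,-1.3,0,0,0,9.1,0,0,-0.8,0,0,0,9.1,0,0,-0.4,0,0,0]
}}

```text
t: 23.47
eef_pos: [0.6014, 0.2243, 0.0438]
eef_rot: [2.279, 2.162, 0.001]
wrist_force: [0.9, -0.5, 0.1]
finger_gap: 0.0911
grasp_force: 0.0
```

Request:
{"op": "arm_command", "data": {
  "commands": [9.1,0,0,0,0,0,0,5.0,0,0,0,0,0,0,5.0,0,0,0,0,0,0,5.0,0,0,0,0,0,0,5.0,0,0,0,0,0,0],
  "grip_force": 20
}}

```text
t: 23.88
eef_pos: [0.6011, 0.2251, 0.0442]
eef_rot: [2.277, 2.163, 0.002]
wrist_force: [0.8, -0.7, 0.6]
finger_gap: 0.069
grasp_force: 0.0
```

Request:
{"op": "arm_command", "data": {
  "commands": [5.0,0,0,0,0,0,0,5.0,0,0,0,0,0,0,5.0,0,0,0,0,0,0]
}}

```text
t: 24.13
eef_pos: [0.601, 0.225, 0.0438]
eef_rot: [2.278, 2.163, 0.001]
wrist_force: [-0.6, -0.9, 1.9]
finger_gap: 0.0597
grasp_force: 20.0
```

```bash
python3 st.py
```

```text
t 24.1333 pos [0.601  0.225  0.0438] sd [0. 0. 0.] yaw 1.5194459442396022 87.05783980319943 tilt 0.03489393088220083 q [ 0.1669  0.8716 -0.8282  1.6859  0.7719  0.9417 -1.0156] gap 0.0597153414081956 F [-0.5916 -0.9072  1.9183] 20.000271499156952
```

Request:
{"op": "arm_command", "data": {
  "commands": [5.0,0,0,1,0,0,0,5.0,0,0,3,0,0,0,5.0,0,0,4,0,0,0,5.0,0,0,3,0,0,0,5.0,0,0,0,0,0,0]
}}

```text
t: 24.55
eef_pos: [0.6037, 0.2277, 0.1608]
eef_rot: [2.275, 2.162, 0.015]
wrist_force: [1.4, 1.1, -0.4]
finger_gap: 0.0598
grasp_force: 20.0
```

Request:
{"op": "arm_command", "data": {
  "commands": [5.0,0.11,-2.79,0,0,0,0.25,5.0,0.11,-2.79,0,0,0,0.25,5.0,0.11,-2.79,0,0,0,0.25,5.0,0.11,-2.79,0,0,0,0.25,5.0,0.11,-2.79,0,0,0,0.25]
}}

```text
t: 24.97
eef_pos: [0.6056, 0.084, 0.1533]
eef_rot: [-2.253, -2.189, 0.001]
wrist_force: [0.8, -0.7, -2.1]
finger_gap: 0.0598
grasp_force: 20.0
```

Request:
{"op": "arm_command", "data": {
  "commands": [5.0,0.11,-2.79,0,0,0,0.25,5.0,0.11,-2.79,0,0,0,0.25,5.0,0.11,-2.79,0,0,0,0.25,5.0,0.11,-2.79,0,0,0,0.25,5.0,0.11,-2.79,0,0,0,0.25]
}}

```text
t: 25.38
eef_pos: [0.6111, -0.0556, 0.1533]
eef_rot: [-2.229, -2.213, 0.001]
wrist_force: [0.2, -0.5, -1.8]
finger_gap: 0.0597
grasp_force: 20.0
```

Request:
{"op": "arm_command", "data": {
  "commands": [5.0,0.11,-2.79,0,0,0,0.25,5.0,0.11,-2.79,0,0,0,0.25,5.0,0.11,-2.79,0,0,0,0.25,5.0,0,0,0,0,0,0,5.0,0,0,0,0,0,0]
}}

```text
t: 25.8
eef_pos: [0.6143, -0.141, 0.1527]
eef_rot: [-2.221, -2.221, 0.002]
wrist_force: [0.3, -0.6, -1.8]
finger_gap: 0.0601
grasp_force: 20.0
```

```bash
python3 st.py
python3 - <<'E'
from meas import *
m,im,d=grab('wrist','w7')
t=cams.camera_model("wrist");mt=dict(t,world_from_camera=t["tool_from_camera"])
P=xyz(mt,d)  # tool frame: x along tier length
g=(abs(P[...,2])<.02)&(abs(P[...,1])<.04)&(P[...,0]>.0)&(P[...,0]<.12);g[290:]=0
print("top z in tool",np.nanmedian(P[g][:,2]),g.sum())
ct=blob(g);zz=np.nanmedian(P[g][:,2]);Q=onz(mt,ct[:,0],zz)
print("x max (tab)",Q[:,0].max())
# end wall without the tab, and side edges
for lo,hi in((-.028,-.018),(.018,.028)):
    s=Q[(Q[:,1]>lo)&(Q[:,1]<hi)];print("end",lo,s[:,0].max())
xs=np.arange(.03,.07,.005);e=np.array([(lambda s:(s[:,1].min(),s[:,1].max()))(Q[abs(Q[:,0]-x)<.003]) for x in xs]);print(e.round(4).tolist());print("slopes",np.polyfit(xs,e[:,0],1),np.polyfit(xs,e[:,1],1))
E
```

```text
t 25.8 pos [ 0.6143 -0.141   0.1527] sd [0. 0. 0.] yaw 1.571201747256438 90.02322888137456 tilt 0.0849758194933222 q [ 0.8298  0.7357 -0.9472  1.6683  0.6617  1.0918 -0.3158] gap 0.060057557701667326 F [ 0.3328 -0.6417 -1.7734] 19.99991476535797
top z in tool -0.0007858539782426011 17744
x max (tab) 0.08275152757427946
end -0.028 0.07424286884434787
end 0.018 0.07423200518093738
[[-0.0312, 0.0304], [-0.0312, 0.0304], [-0.0312, 0.0304], [-0.0312, 0.0304], [-0.0312, 0.0304], [-0.0312, 0.0304], [-0.0312, 0.0304], [-0.0312, 0.0304], [-0.0312, 0.0304]]
slopes [ 0.0005 -0.0312] [0.0005 0.0304]
```

View pics/w7.png

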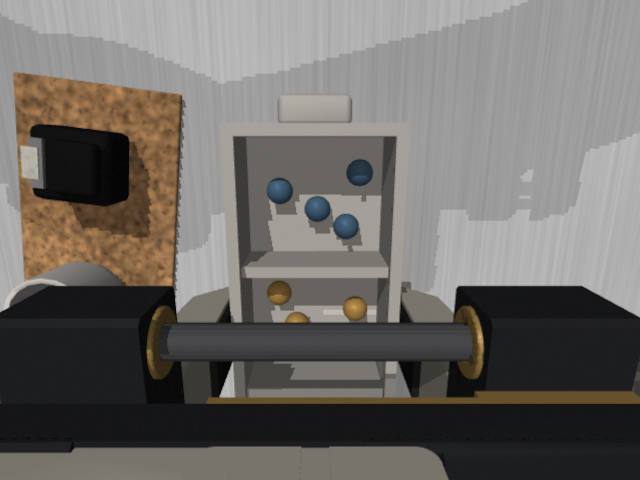

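The held tier sits square between the jaws, with its end wall at 74 mm (75 expected) and the tab toward +y. I'll average several pose readings before lowering.

Request:
{"op": "arm_command", "data": {
  "commands": [5.0,0,0,0,0,0,0]
}}

```text
t: 25.93
eef_pos: [0.6148, -0.1363, 0.1535]
eef_rot: [-2.213, -2.228, -0.001]
wrist_force: [-0.3, 0.5, -1.1]
finger_gap: 0.0598
grasp_force: 20.0
```

Request:
{"op": "arm_command", "data": {
  "commands": [5.0,0,0,0,0,0,0]
}}

```text
t: 26.02
eef_pos: [0.6149, -0.1359, 0.1536]
eef_rot: [-2.212, -2.23, -0.001]
wrist_force: [0.1, 1.0, -2.4]
finger_gap: 0.0601
grasp_force: 20.0
```

Request:
{"op": "arm_command", "data": {
  "commands": [5.0,0,0,0,0,0,0]
}}

```text
t: 26.1
eef_pos: [0.6151, -0.1361, 0.1536]
eef_rot: [-2.212, -2.23, -0.001]
wrist_force: [0.5, -0.7, -2.2]
finger_gap: 0.06
grasp_force: 20.0
```

Request:
{"op": "arm_command", "data": {
  "commands": [5.0,0,0,0,0,0,0]
}}

```text
t: 26.18
eef_pos: [0.6151, -0.1366, 0.1536]
eef_rot: [-2.213, -2.229, -0.0]
wrist_force: [0.5, -0.0, -2.1]
finger_gap: 0.0598
grasp_force: 20.0
```

Request:
{"op": "arm_command", "data": {
  "commands": [5.0,0,0,0,0,0,0]
}}

```text
t: 26.27
eef_pos: [0.6151, -0.137, 0.1535]
eef_rot: [2.214, 2.229, 0.0]
wrist_force: [1.0, 0.2, -1.8]
finger_gap: 0.0597
grasp_force: 20.0
```

Request:
{"op": "arm_command", "data": {
  "commands": [5.0,0.05,-0.05,-2.5,0,0,0,5.0,0,0,-2.5,0,0,0,5.0,0,0,-1.7,0,0,0,5.0,0,0,-0.8,0,0,0,5.0,0,0,0,0,0,0]
}}

```text
t: 26.68
eef_pos: [0.614, -0.138, 0.0762]
eef_rot: [-2.213, -2.226, 0.003]
wrist_force: [0.4, -0.0, -2.6]
finger_gap: 0.0598
grasp_force: 20.0
```

Request:
{"op": "arm_command", "data": {
  "commands": [5.0,0,0,0,0,0,0,5.0,0,0,0,0,0,0,5.0,0,0,0,0,0,0,5.0,0,0,0,0,0,0,5.0,0,0,0,0,0,0]
}}

```text
t: 27.1
eef_pos: [0.6161, -0.1385, 0.0794]
eef_rot: [2.215, 2.226, 0.001]
wrist_force: [-0.4, 0.0, -1.2]
finger_gap: 0.0603
grasp_force: 20.0
```

Request:
{"op": "arm_command", "data": {
  "commands": [5.0,0,0,-0.3,0,0,0,5.0,0,0,-0.3,0,0,0,5.0,0,0,-0.2,0,0,0,5.0,0,0,-0.2,0,0,0,5.0,0,0,0,0,0,0]
}}

```text
t: 27.52
eef_pos: [0.6151, -0.1383, 0.0677]
eef_rot: [-2.215, -2.227, 0.001]
wrist_force: [1.2, 0.2, -0.7]
finger_gap: 0.0602
grasp_force: 20.0
```

```bash
python3 st.py
```

```text
t 27.5167 pos [ 0.6151 -0.1383  0.0677] sd [0. 0. 0.] yaw 1.5762711063202144 90.31368176056534 tilt 0.060194612873466107 q [ 0.7777  0.835  -0.8678  1.7086  0.756   0.9689 -0.3777] gap 0.06020144545012113 F [ 1.2424  0.2466 -0.6538] 19.99977171421051
```

Below the deck plane (0.070) with no contact force, so the feet are in the notches. Continue lowering.

Request:
{"op": "arm_command", "data": {
  "commands": [5.0,0,0,-0.2,0,0,0,5.0,0,0,-0.2,0,0,0,5.0,0,0,-0.2,0,0,0,5.0,0,0,0,0,0,0,5.0,0,0,0,0,0,0]
}}

```text
t: 27.93
eef_pos: [0.6154, -0.1383, 0.0622]
eef_rot: [-2.215, -2.227, 0.0]
wrist_force: [-0.2, -1.0, -1.0]
finger_gap: 0.0599
grasp_force: 20.0
```

Request:
{"op": "arm_command", "data": {
  "commands": [5.0,0,0,-0.2,0,0,0,5.0,0,0,-0.1,0,0,0,5.0,0,0,0,0,0,0,5.0,0,0,0,0,0,0]
}}

```text
t: 28.27
eef_pos: [0.6157, -0.1383, 0.0598]
eef_rot: [2.215, 2.227, 0.0]
wrist_force: [-1.9, 0.3, 3.1]
finger_gap: 0.0597
grasp_force: 20.0
```

```bash
python3 st.py
```

```text
t 28.2667 pos [ 0.6157 -0.1383  0.0598] sd [0. 0. 0.] yaw 1.5762064575760246 90.30997766037245 tilt 0.02629813042759156 q [ 0.7724  0.8448 -0.8596  1.7105  0.766   0.9569 -0.3844] gap 0.05966031530824789 F [-1.8876  0.3436  3.0977] 20.000256299972534
```

Request:
{"op": "arm_command", "data": {
  "commands": [5.0,0,0,-0.1,0,0,0,9.1,0,0,0,0,0,0,9.1,0,0,0,0,0,0,9.1,0,0,0,0,0,0,9.1,0,0,0,0,0,0]
}}

```text
t: 28.68
eef_pos: [0.6155, -0.1384, 0.0582]
eef_rot: [-2.215, -2.227, -0.0]
wrist_force: [-1.0, 0.1, -0.1]
finger_gap: 0.0818
grasp_force: 0.0
```

Request:
{"op": "arm_command", "data": {
  "commands": [9.1,0,0,0.5,0,0,0,9.1,0,0,2,0,0,0,9.1,0,-1,4,0,0,0,9.1,0,-3,3,0,0,0,9.1,0,-3,3,0,0,0]
}}

```text
t: 29.1
eef_pos: [0.616, -0.2055, 0.1847]
eef_rot: [2.21, 2.233, 0.002]
wrist_force: [1.0, -1.0, -0.1]
finger_gap: 0.0909
grasp_force: 0.0
```

Request:
{"op": "arm_command", "data": {
  "commands": [9.1,0,-1,3,0,0,0,9.1,0,0,0,0,0,0,9.1,0,0,0,0,0,0,9.1,0,0,0,0,0,0,9.1,0,0,0,0,0,0]
}}

```text
t: 29.52
eef_pos: [0.6147, -0.2159, 0.211]
eef_rot: [-2.212, -2.228, 0.001]
wrist_force: [0.0, 0.3, -0.7]
finger_gap: 0.0907
grasp_force: 0.0
```

```bash
python3 st.py;  python3 - <<'E'
from meas import *
m,im,d=grab('wrist','w8');P=xyz(m,d)
g=(P[...,2]>.055)&(P[...,2]<.075)&(abs(P[...,0]-.615)<.05)&(abs(P[...,1]+.135)<.11);g[285:]=0
ct=blob(g);zz=np.nanmedian(P[g][:,2]);print(zz,rect(onz(m,ct[:,0],zz)),"expect top .064, centre (+4 mm for tab) .6156 -.1346")
for s in(slice(None,150),slice(150,None)):
    print(np.nanmedian(P[s][g[s]][:,2]))
# mat items
for n,z0,z1 in(("tape",.04,.055),("cup",.052,.066),("case",.09,.11)):
    k=(P[...,2]>z0)&(P[...,2]<z1)&(abs(P[...,0]-.45)<.06)&(abs(P[...,1]+.18)<.14);k[285:]=0
    if k.sum()>100: c=blob(k);print(n,k.sum(),np.nanmedian(P[k][:,2]),rect(onz(m,c[:,0],np.nanmedian(P[k][:,2]))))
E
```

```text
t 29.5167 pos [ 0.6147 -0.2159  0.211 ] sd [0. 0. 0.] yaw 1.578022142924864 90.4140087677847 tilt 0.13822477673580655 q [ 0.94    0.7084 -0.9801  1.5649  0.6156  1.2068 -0.1483] gap 0.09068341511880097 F [ 0.0254  0.338  -0.6567] 0.0
0.06370847266874191 (array([ 0.6151, -0.138 ]), [60.106224060058594, 151.71409606933594], np.float64(0.004927354121283534)) expect top .064, centre (+4 mm for tab) .6156 -.1346
0.06369221920108661
0.06372995711464774
tape 4696 0.046129384117748334 (array([ 0.4708, -0.0892]), [31.269500732421875, 32.01607894897461], np.float64(-0.13457312514917552))
cup 2206 0.05853004495452824 (array([ 0.4507, -0.1799]), [54.938865661621094, 58.58366394042969], np.float64(-1.5637260637435215))
```

View pics/w8.png

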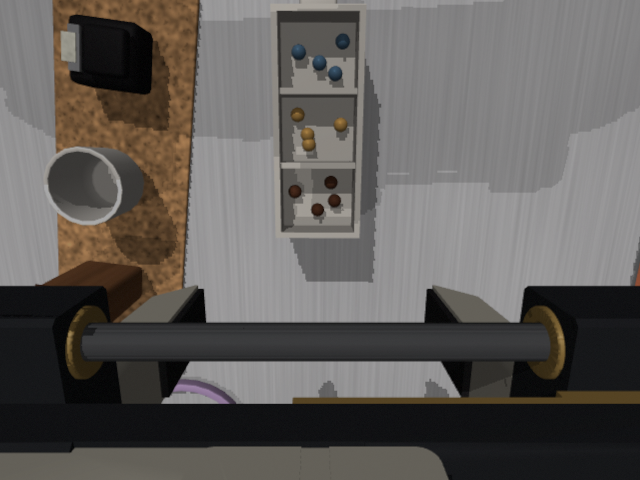

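The tier is seated: its top is at 0.0637 (0.064 expected) and level, with yaw 0.005. The cup, tape and case stand on the mat. I'll return the tape first.

Request:
{"op": "arm_command", "data": {
  "commands": [7.5,-1.25,1.06,-0.4,0,0,6.83,7.5,-1.25,1.06,-0.4,0,0,6.83,7.5,-1.25,1.06,-0.4,0,0,6.83,7.5,-1.25,1.06,-0.4,0,0,6.83,7.5,-1.25,1.06,-0.4,0,0,6.83]
}}

```text
t: 29.98
eef_pos: [0.5518, -0.1626, 0.1911]
eef_rot: [-1.452, -2.784, -0.0]
wrist_force: [-0.1, 0.3, -0.4]
finger_gap: 0.0749
grasp_force: 0.0
```

Request:
{"op": "arm_command", "data": {
  "commands": [7.5,-1.25,1.06,-0.4,0,0,6.83,7.5,-1.25,1.06,-0.4,0,0,6.83,7.5,-1.25,1.06,-0.4,0,0,6.83,7.5,-1.25,1.06,-0.4,0,0,6.83,7.5,-1.25,1.06,-0.4,0,0,6.83]
}}

```text
t: 30.4
eef_pos: [0.4892, -0.1098, 0.1714]
eef_rot: [-0.571, -3.088, -0.001]
wrist_force: [-0.0, 0.7, -0.7]
finger_gap: 0.0749
grasp_force: 0.0
```

Request:
{"op": "arm_command", "data": {
  "commands": [7.5,-1.25,1.06,-0.4,0,0,6.83,7.5,-1.25,1.06,-0.4,0,0,6.83,7.5,0,0,0,0,0,0,7.5,0,0,0,0,0,0,7.5,0,0,0,0,0,0]
}}

```text
t: 30.82
eef_pos: [0.4661, -0.0902, 0.1643]
eef_rot: [0.216, 3.134, 0.001]
wrist_force: [1.0, 0.3, 0.1]
finger_gap: 0.0745
grasp_force: 0.0
```

Request:
{"op": "arm_command", "data": {
  "commands": [7.5,0,0,0,0,0,0,7.5,0,0,0,0,0,0,7.5,0,0,0,0,0,0]
}}

```text
t: 31.07
eef_pos: [0.4661, -0.0904, 0.1645]
eef_rot: [0.214, 3.134, -0.0]
wrist_force: [0.4, 0.8, -0.7]
finger_gap: 0.0754
grasp_force: 0.0
```

```bash
python3 st.py
```

```text
t 31.0667 pos [ 0.4661 -0.0904  0.1645] sd [0. 0. 0.] yaw 3.005086321670204 172.1787633041956 tilt 0.02690160687725438 q [ 1.1794  0.7169 -1.3836  2.0369  0.8073  1.1059  0.8514] gap 0.07541374312784714 F [ 0.4234  0.7651 -0.7361] 0.0
```

Request:
{"op": "arm_command", "data": {
  "commands": [7.5,-0.2,0.2,-3,0,0,0,7.5,0,0,-4,0,0,0,7.5,0,0,-3,0,0,0,7.5,0,0,-1.6,0,0,0,7.5,0,0,-0.8,0,0,0]
}}

```text
t: 31.48
eef_pos: [0.4623, -0.0881, 0.0382]
eef_rot: [-0.213, -3.131, -0.0]
wrist_force: [-1.3, -0.0, 0.2]
finger_gap: 0.0751
grasp_force: 0.0
```

Request:
{"op": "arm_command", "data": {
  "commands": [7.5,0,0,-0.5,0,0,0,7.5,0,0,-0.5,0,0,0,7.5,0,0,-0.2,0,0,0,7.5,0,0,0,0,0,0,3.0,0,0,0,0,0,0]
}}

```text
t: 31.9
eef_pos: [0.4641, -0.0882, 0.0291]
eef_rot: [0.212, 3.133, -0.0]
wrist_force: [-0.7, 0.2, 0.0]
finger_gap: 0.0718
grasp_force: 0.0
```

Request:
{"op": "arm_command", "data": {
  "commands": [3.0,0,0,0,0,0,0,3.0,0,0,0,0,0,0,3.0,0,0,0,0,0,0,3.0,0,0,0,0,0,0,3.0,0,0,0,0,0,0],
  "grip_force": 20
}}

```text
t: 32.32
eef_pos: [0.4637, -0.0882, 0.0286]
eef_rot: [0.212, 3.134, -0.0]
wrist_force: [0.1, 0.1, 1.7]
finger_gap: 0.046
grasp_force: 20.0
```

```bash
python3 st.py
```

```text
t 32.3167 pos [ 0.4637 -0.0882  0.0286] sd [0. 0. 0.] yaw 3.006546381832733 172.2624185893437 tilt 0.022159514552132265 q [ 1.0032  0.8713 -1.1175  2.1088  1.0652  0.9051  0.676 ] gap 0.045980952853467774 F [0.1479 0.0766 1.667 ] 19.969902634620667
```

Request:
{"op": "arm_command", "data": {
  "commands": [3.0,0,0,2,0,0,0,3.0,0,0,4,0,0,0,3.0,0,0,4,0,0,0,3.0,0,0,2,0,0,0,3.0,0.55,3.06,0,0,0,0.86]
}}

```text
t: 32.73
eef_pos: [0.4709, -0.0641, 0.1513]
eef_rot: [0.206, 3.131, -0.007]
wrist_force: [0.8, -0.5, -1.6]
finger_gap: 0.0458
grasp_force: 20.0
```

Request:
{"op": "arm_command", "data": {
  "commands": [3.0,0.55,3.06,0,0,0,0.86,3.0,0.55,3.06,0,0,0,0.86,3.0,0.55,3.06,0,0,0,0.86,3.0,0.55,3.06,0,0,0,0.86,3.0,0.55,3.06,0,0,0,0.86]
}}

```text
t: 33.15
eef_pos: [0.4963, 0.0967, 0.1481]
eef_rot: [-0.07, -3.14, 0.001]
wrist_force: [0.1, -0.5, -0.4]
finger_gap: 0.0463
grasp_force: 20.0
```

Request:
{"op": "arm_command", "data": {
  "commands": [3.0,0.55,3.06,0,0,0,0.86,3.0,0.55,3.06,0,0,0,0.86,3.0,0.55,3.06,0,0,0,0.86,3.0,0.55,3.06,0,0,0,0.86,3.0,0.55,3.06,0,0,0,0.86]
}}

```text
t: 33.57
eef_pos: [0.5238, 0.2498, 0.1479]
eef_rot: [0.049, -3.141, 0.001]
wrist_force: [0.8, -0.0, -1.0]
finger_gap: 0.0457
grasp_force: 20.0
```

Request:
{"op": "arm_command", "data": {
  "commands": [3.0,0.55,3.06,0,0,0,0.86,3.0,0.55,3.06,0,0,0,0.86,3.0,0,0,0,0,0,0,3.0,0,0,0,0,0,0,3.0,0,0,0,0,0,0]
}}

```text
t: 33.98
eef_pos: [0.5345, 0.3093, 0.1477]
eef_rot: [0.096, -3.139, 0.002]
wrist_force: [-0.8, -0.1, -1.6]
finger_gap: 0.0459
grasp_force: 20.0
```

Request:
{"op": "arm_command", "data": {
  "commands": [3.0,0,0,0,0,0,0,3.0,0,0,0,0,0,0,3.0,0,0,0,0,0,0,3.0,0,0,0,0,0,0]
}}

```text
t: 34.32
eef_pos: [0.5354, 0.3086, 0.1483]
eef_rot: [-0.092, 3.14, -0.001]
wrist_force: [-0.2, -0.3, -0.8]
finger_gap: 0.0459
grasp_force: 20.0
```

```bash
python3 st.py
```

```text
t 34.3167 pos [0.5354 0.3086 0.1483] sd [0. 0. 0.] yaw 3.2002206481097373 183.35913664730893 tilt 0.025960252476145793 q [ 0.2095  0.8654 -1.1859  1.701   0.8617  1.1948  0.4219] gap 0.04586913766725665 F [-0.1593 -0.2644 -0.8398] 19.970745742321014
```

Spot on. Lower 11.5 cm gently, release, lift.

Request:
{"op": "arm_command", "data": {
  "commands": [3.0,0,0,-3,0,0,0,3.0,0,0,-3.5,0,0,0,3.0,0,0,-2.5,0,0,0,3.0,0,0,-1.2,0,0,0,3.0,0,0,-0.6,0,0,0]
}}

```text
t: 34.73
eef_pos: [0.5342, 0.3085, 0.0384]
eef_rot: [0.094, -3.138, 0.002]
wrist_force: [0.4, -0.4, -1.6]
finger_gap: 0.046
grasp_force: 20.0
```

Request:
{"op": "arm_command", "data": {
  "commands": [3.0,0,0,-0.3,0,0,0,3.0,0,0,-0.2,0,0,0,3.0,0,0,-0.2,0,0,0,3.0,0,0,0,0,0,0,3.0,0,0,0,0,0,0]
}}

```text
t: 35.15
eef_pos: [0.5356, 0.3101, 0.0344]
eef_rot: [-0.094, 3.139, 0.001]
wrist_force: [-0.6, 0.7, -1.1]
finger_gap: 0.0458
grasp_force: 20.0
```

Request:
{"op": "arm_command", "data": {
  "commands": [7.5,0,0,0,0,0,0,7.5,0,0,0,0,0,0,7.5,0,0,0,0,0,0,7.5,0,0,0,0,0,0,7.5,0,0,0.5,0,0,0]
}}

```text
t: 35.57
eef_pos: [0.5346, 0.3093, 0.0378]
eef_rot: [0.095, -3.139, 0.001]
wrist_force: [-0.3, -0.6, -1.1]
finger_gap: 0.0731
grasp_force: 0.0
```

Request:
{"op": "arm_command", "data": {
  "commands": [7.5,0,0,2,0,0,0,7.5,0,0,4,0,0,0,7.5,0,0,4,0,0,0,7.5,0,0,2,0,0,0,7.5,0,0,0,0,0,0]
}}

```text
t: 35.98
eef_pos: [0.5369, 0.3124, 0.1644]
eef_rot: [-0.095, 3.133, 0.007]
wrist_force: [0.4, 0.7, 0.0]
finger_gap: 0.0752
grasp_force: 0.0
```

```bash
python3 st.py
```

```text
t 35.9833 pos [0.5369 0.3124 0.1644] sd [0. 0. 0.] yaw 3.2021288728177 183.46846986943777 tilt 0.4836542175908202 q [ 0.2132  0.8484 -1.2013  1.6896  0.847   1.2089  0.4306] gap 0.0751844243325097 F [0.4013 0.6855 0.0467] 0.0
```

Request:
{"op": "arm_command", "data": {
  "commands": [9.1,-0.57,-3.26,0,0,0,-6.72,9.1,-0.57,-3.26,0,0,0,-6.72,9.1,-0.57,-3.26,0,0,0,-6.72,9.1,-0.57,-3.26,0,0,0,-6.72,9.1,-0.57,-3.26,0,0,0,-6.72]
}}

```text
t: 36.4
eef_pos: [0.5057, 0.1452, 0.1579]
eef_rot: [-0.825, -3.031, 0.001]
wrist_force: [0.7, -0.8, 0.0]
finger_gap: 0.091
grasp_force: 0.0
```

Request:
{"op": "arm_command", "data": {
  "commands": [9.1,-0.57,-3.26,0,0,0,-6.72,9.1,-0.57,-3.26,0,0,0,-6.72,9.1,-0.57,-3.26,0,0,0,-6.72,9.1,-0.57,-3.26,0,0,0,-6.72,9.1,-0.57,-3.26,0,0,0,-6.72]
}}

```text
t: 36.82
eef_pos: [0.4771, -0.0179, 0.1582]
eef_rot: [-1.666, -2.663, 0.001]
wrist_force: [1.2, -0.9, -0.1]
finger_gap: 0.0907
grasp_force: 0.0
```

Request:
{"op": "arm_command", "data": {
  "commands": [9.1,-0.57,-3.26,0,0,0,-6.72,9.1,-0.57,-3.26,0,0,0,-6.72,9.1,-0.57,-3.26,0,0,0,-6.72,9.1,-0.57,-3.26,0,0,0,-6.72,9.1,-0.57,-3.26,0,0,0,-6.72]
}}

```text
t: 37.23
eef_pos: [0.4486, -0.1808, 0.1583]
eef_rot: [2.365, 2.068, -0.0]
wrist_force: [0.1, 0.6, 0.0]
finger_gap: 0.0911
grasp_force: 0.0
```

Request:
{"op": "arm_command", "data": {
  "commands": [9.1,0,0,0,0,0,0,9.1,0,0,0,0,0,0,9.1,0,0,0,0,0,0,9.1,0,0,0,0,0,0,9.1,0,0,0,0,0,0]
}}

```text
t: 37.65
eef_pos: [0.4498, -0.1776, 0.1584]
eef_rot: [-2.355, -2.078, -0.001]
wrist_force: [0.2, 1.2, 0.4]
finger_gap: 0.091
grasp_force: 0.0
```

```bash
python3 st.py
```

```text
t 37.65 pos [ 0.4498 -0.1776  0.1584] sd [0. 0. 0.] yaw 1.445860778723934 82.84172038438003 tilt 0.035845496784419194 q [ 1.1306  0.4691 -0.9855  2.0257  0.4982  0.9067 -0.2497] gap 0.09097218261362491 F [0.1745 1.1736 0.417 ] 0.0
```

Request:
{"op": "arm_command", "data": {
  "commands": [9.1,0.1,-0.1,-3,0,0,0,9.1,0,0,-3.5,0,0,0,9.1,0,0,-2.5,0,0,0,9.1,0,0,-1.5,0,0,0,9.1,0,0,-0.8,0,0,0]
}}

```text
t: 38.07
eef_pos: [0.4495, -0.1783, 0.0433]
eef_rot: [-2.354, -2.076, 0.001]
wrist_force: [0.0, 0.6, -0.0]
finger_gap: 0.0908
grasp_force: 0.0
```

Request:
{"op": "arm_command", "data": {
  "commands": [9.1,0,0,-0.6,0,0,0,9.1,0,0,-0.3,0,0,0,9.1,0,0,0,0,0,0,4.0,0,0,0,0,0,0,4.0,0,0,0,0,0,0]
}}

```text
t: 38.48
eef_pos: [0.4513, -0.1805, 0.0372]
eef_rot: [2.358, 2.073, 0.001]
wrist_force: [-1.0, 0.3, -1.3]
finger_gap: 0.0817
grasp_force: 0.0
```

Request:
{"op": "arm_command", "data": {
  "commands": [4.0,0,0,0,0,0,0,4.0,0,0,0,0,0,0,4.0,0,0,0,0,0,0,4.0,0,0,0,0,0,0,4.0,0,0,0,0,0,0],
  "grip_force": 20
}}

```text
t: 38.9
eef_pos: [0.4504, -0.1804, 0.0365]
eef_rot: [2.359, 2.074, -0.0]
wrist_force: [-1.4, 0.8, 3.4]
finger_gap: 0.0556
grasp_force: 20.0
```

```bash
python3 st.py
```

```text
t 38.9 pos [ 0.4504 -0.1804  0.0365] sd [0. 0. 0.] yaw 1.4423535071088955 82.6407685232323 tilt 0.019245703187579708 q [ 0.9613  0.6579 -0.7821  2.082   0.7343  0.6992 -0.4379] gap 0.055649106215428894 F [-1.3747  0.7504  3.3736] 20.00015359142708
```

Request:
{"op": "arm_command", "data": {
  "commands": [4.0,0,0,2,0,0,0,4.0,0,0,4,0,0,0,4.0,0,0,4,0,0,0,4.0,0.77,3.1,0,0,0,0,4.0,0.77,3.1,0,0,0,0]
}}

```text
t: 39.32
eef_pos: [0.4671, -0.1215, 0.1383]
eef_rot: [2.365, 2.061, 0.002]
wrist_force: [0.5, 0.3, -1.5]
finger_gap: 0.0559
grasp_force: 20.0
```

Request:
{"op": "arm_command", "data": {
  "commands": [4.0,0.77,3.1,0,0,0,0,4.0,0.77,3.1,0,0,0,0,4.0,0.77,3.1,0,0,0,0,4.0,0.77,3.1,0,0,0,0,4.0,0.77,3.1,0,0,0,0]
}}

```text
t: 39.73
eef_pos: [0.5043, 0.038, 0.1361]
eef_rot: [-2.36, -2.074, 0.001]
wrist_force: [-0.2, -0.0, -1.5]
finger_gap: 0.0558
grasp_force: 20.0
```

Request:
{"op": "arm_command", "data": {
  "commands": [4.0,0.77,3.1,0,0,0,0,4.0,0.77,3.1,0,0,0,0,4.0,0.77,3.1,0,0,0,0,4.0,0,0,0,0,0,0,4.0,0,0,0,0,0,0]
}}

```text
t: 40.15
eef_pos: [0.527, 0.1328, 0.1363]
eef_rot: [-2.353, -2.079, -0.001]
wrist_force: [-0.8, -0.7, -1.2]
finger_gap: 0.0557
grasp_force: 20.0
```

Request:
{"op": "arm_command", "data": {
  "commands": [4.0,0,0,0,0,0,0,4.0,0,0,0,0,0,0,4.0,0,0,0,0,0,0,4.0,0,0,0,0,0,0,4.0,0,0,0,0,0,0]
}}

```text
t: 40.57
eef_pos: [0.5276, 0.1286, 0.1363]
eef_rot: [2.361, 2.072, -0.0]
wrist_force: [0.2, 0.1, -2.9]
finger_gap: 0.0556
grasp_force: 20.0
```

```bash
python3 st.py
```

```text
t 40.5667 pos [0.5276 0.1286 0.1363] sd [0. 0. 0.] yaw 1.4407691598476804 82.54999211188155 tilt 0.024449841089714916 q [ 0.4162  0.5961 -0.9159  1.9015  0.5858  0.9374 -0.9108] gap 0.05559138193574289 F [ 0.239   0.1101 -2.8512] 19.999920308109722
```

Lower 9.6 cm, release, lift.

Request:
{"op": "arm_command", "data": {
  "commands": [4.0,0,0,-3,0,0,0,4.0,0,0,-2.5,0,0,0,4.0,0,0,-2,0,0,0,4.0,0,0,-1,0,0,0,4.0,0,0,-0.5,0,0,0]
}}

```text
t: 40.98
eef_pos: [0.5266, 0.1291, 0.0449]
eef_rot: [-2.359, -2.073, 0.003]
wrist_force: [-0.2, 0.4, -1.2]
finger_gap: 0.0561
grasp_force: 20.0
```

Request:
{"op": "arm_command", "data": {
  "commands": [4.0,0,0,-0.3,0,0,0,4.0,0,0,-0.2,0,0,0,4.0,0,0,-0.1,0,0,0,4.0,0,0,0,0,0,0,4.0,0,0,0,0,0,0]
}}

```text
t: 41.4
eef_pos: [0.5281, 0.1298, 0.0411]
eef_rot: [2.359, 2.074, 0.002]
wrist_force: [-0.7, 0.4, -1.5]
finger_gap: 0.0557
grasp_force: 20.0
```

Request:
{"op": "arm_command", "data": {
  "commands": [9.1,0,0,0,0,0,0,9.1,0,0,0,0,0,0,9.1,0,0,0,0,0,0,9.1,0,0,0,0,0,0,9.1,0,0,0.5,0,0,0]
}}

```text
t: 41.82
eef_pos: [0.527, 0.1295, 0.0449]
eef_rot: [-2.359, -2.074, 0.002]
wrist_force: [-1.1, -0.2, -0.8]
finger_gap: 0.0843
grasp_force: 0.0
```

Request:
{"op": "arm_command", "data": {
  "commands": [9.1,0,0,2,0,0,0,9.1,0,0,4,0,0,0,9.1,0,0,4,0,0,0,9.1,0,0,3,0,0,0,9.1,0,0,0,0,0,0]
}}

```text
t: 42.23
eef_pos: [0.531, 0.1319, 0.1819]
eef_rot: [2.355, 2.072, 0.014]
wrist_force: [0.4, 0.9, -0.6]
finger_gap: 0.0909
grasp_force: 0.0
```

```bash
python3 st.py
python3 - <<'E'
from meas import *
m,im,d=grab("top","t2");P=xyz(m,d)
k=(P[...,2]>.085)&(P[...,2]<.11)&(abs(P[...,1]+.27)<.06)&(abs(P[...,0]-.44)<.06)
c=blob(k);print(k.sum(),rect(onz(m,c[:,0],.099)))
E
```

```text
t 42.2333 pos [0.531  0.1319 0.1819] sd [0. 0. 0.] yaw 1.4432492229191438 82.69208925880267 tilt 0.5759695973445295 q [ 0.454   0.5389 -0.9681  1.8672  0.5274  1.0048 -0.8667] gap 0.09089162004582681 F [ 0.4006  0.8537 -0.6151] 0.0
401 (array([ 0.434 , -0.2645]), [31.60308074951172, 51.79047393798828], np.float64(1.4494460627740735))
```

Request:
{"op": "arm_command", "data": {
  "commands": [6.0,-0.7,-3.06,0,0,0,6.95,6.0,-0.7,-3.06,0,0,0,6.95,6.0,-0.7,-3.06,0,0,0,6.95,6.0,-0.7,-3.06,0,0,0,6.95,6.0,-0.7,-3.06,0,0,0,6.95]
}}

```text
t: 42.7
eef_pos: [0.4912, -0.0246, 0.1746]
eef_rot: [-1.622, -2.689, 0.001]
wrist_force: [0.1, 0.3, 0.2]
finger_gap: 0.0628
grasp_force: 0.0
```

Request:
{"op": "arm_command", "data": {
  "commands": [6.0,-0.7,-3.06,0,0,0,6.95,6.0,-0.7,-3.06,0,0,0,6.95,6.0,-0.7,-3.06,0,0,0,6.95,6.0,-0.7,-3.06,0,0,0,6.95,6.0,-0.7,-3.06,0,0,0,6.95]
}}

```text
t: 43.12
eef_pos: [0.4562, -0.1777, 0.1746]
eef_rot: [-0.746, -3.05, 0.0]
wrist_force: [-0.1, 0.1, -0.0]
finger_gap: 0.0599
grasp_force: 0.0
```

Request:
{"op": "arm_command", "data": {
  "commands": [6.0,-0.7,-3.06,0,0,0,6.95,6.0,-0.7,-3.06,0,0,0,6.95,6.0,-0.7,-3.06,0,0,0,6.95,6.0,0,0,0,0,0,0,6.0,0,0,0,0,0,0]
}}

```text
t: 43.53
eef_pos: [0.4351, -0.2696, 0.174]
eef_rot: [-0.2, -3.134, -0.004]
wrist_force: [-0.3, 0.7, -0.4]
finger_gap: 0.0599
grasp_force: 0.0
```

Request:
{"op": "arm_command", "data": {
  "commands": [6.0,0,0,0,0,0,0,6.0,0,0,0,0,0,0,6.0,0,0,0,0,0,0,6.0,0,0,0,0,0,0]
}}

```text
t: 43.87
eef_pos: [0.4368, -0.2669, 0.1755]
eef_rot: [-0.189, -3.136, 0.001]
wrist_force: [-0.7, -0.4, 0.6]
finger_gap: 0.06
grasp_force: 0.0
```

```bash
python3 st.py
python3 - <<'E'
from meas import *
m,im,d=load("top0");P=xyz(m,d)
k=(P[...,2]>.085)&(P[...,2]<.115)&(abs(P[...,1]-.22)<.06)&(abs(P[...,0]-.53)<.06)
c=blob(k);print(k.sum(),rect(onz(m,c[:,0],.103)))
m,im,d=grab("wrist","w9");P=xyz(m,d)
k=(P[...,2]>.08)&(P[...,2]<.12)&(abs(P[...,1]+.27)<.06)&(abs(P[...,0]-.44)<.06);k[290:]=0
print("wrist",k.sum())
if k.sum()>50: c=blob(k);print(np.nanmedian(P[k][:,2]),rect(onz(m,c[:,0],.099)),onz(m,c[:,0],.099).min(0),onz(m,c[:,0],.099).max(0))
E
```

```text
t 43.8667 pos [ 0.4368 -0.2669  0.1755] sd [0. 0. 0.] yaw 3.0214737862213092 173.11769585989416 tilt 0.033992778148519455 q [ 1.4841  0.7577 -1.3655  1.9429  0.8222  1.1655  1.2416] gap 0.060022772515387596 F [-0.6501 -0.3865  0.6101] 0.0
390 (array([0.5292, 0.2178]), [31.437753677368164, 52.88310623168945], np.float64(-1.4972463921658492))
wrist 3789
0.09884427132508924 (array([ 0.4287, -0.2653]), [29.457565307617188, 40.18428421020508], np.float64(1.4525711491552267)) [ 0.4077 -0.282   0.099 ] [ 0.4503 -0.2494  0.099 ]
```

Request:
{"op": "arm_command", "data": {
  "commands": [6.0,0,0,-3,0,0,0,6.0,0,0,-3,0,0,0,6.0,0,0,-2.5,0,0,0,6.0,0,0,-1.4,0,0,0,6.0,0,0,-0.7,0,0,0]
}}

```text
t: 44.33
eef_pos: [0.4357, -0.2672, 0.0677]
eef_rot: [-0.19, -3.133, -0.002]
wrist_force: [-0.1, -0.2, 0.7]
finger_gap: 0.0602
grasp_force: 0.0
```

Request:
{"op": "arm_command", "data": {
  "commands": [6.0,0,0,-0.3,0,0,0,6.0,0,0,0,0,0,0,6.0,0,0,0,0,0,0,2.0,0,0,0,0,0,0,2.0,0,0,0,0,0,0]
}}

```text
t: 44.75
eef_pos: [0.4371, -0.2685, 0.0673]
eef_rot: [0.192, 3.134, -0.001]
wrist_force: [-0.4, -0.1, -0.5]
finger_gap: 0.0509
grasp_force: 0.0
```

Request:
{"op": "arm_command", "data": {
  "commands": [2.0,0,0,0,0,0,0,2.0,0,0,0,0,0,0,2.0,0,0,0,0,0,0,2.0,0,0,0,0,0,0,2.0,0,0,0,0,0,0],
  "grip_force": 20
}}

```text
t: 45.17
eef_pos: [0.4366, -0.2681, 0.0666]
eef_rot: [0.192, 3.136, -0.0]
wrist_force: [-1.3, -0.2, 2.8]
finger_gap: 0.0298
grasp_force: 20.0
```

```bash
python3 st.py
```

```text
t 45.1667 pos [ 0.4366 -0.2681  0.0666] sd [0. 0. 0.] yaw 3.0193364116027674 172.99523331501334 tilt 0.014183355406000117 q [ 1.3765  0.8774 -1.1843  2.0037  0.9991  1.0107  1.1311] gap 0.029773279276886933 F [-1.3475 -0.2354  2.7554] 19.9987131357193
```

Request:
{"op": "arm_command", "data": {
  "commands": [2.0,0,0,2,0,0,0,2.0,0,0,4,0,0,0,2.0,0,0,4,0,0,0,2.0,0,0,2,0,0,0,2.0,0,0,0,0,0,0]
}}

```text
t: 45.58
eef_pos: [0.4391, -0.2686, 0.1906]
eef_rot: [0.191, 3.13, -0.005]
wrist_force: [0.2, -0.3, -1.3]
finger_gap: 0.0296
grasp_force: 20.0
```

Request:
{"op": "arm_command", "data": {
  "commands": [2.0,0.64,3.26,0,0,0,0.7,2.0,0.64,3.26,0,0,0,0.7,2.0,0.64,3.26,0,0,0,0.7,2.0,0.64,3.26,0,0,0,0.7,2.0,0.64,3.26,0,0,0,0.7]
}}

```text
t: 46.0
eef_pos: [0.4678, -0.1039, 0.1852]
eef_rot: [-0.096, -3.139, -0.0]
wrist_force: [0.5, -0.2, -1.4]
finger_gap: 0.0301
grasp_force: 20.0
```

Request:
{"op": "arm_command", "data": {
  "commands": [2.0,0.64,3.26,0,0,0,0.7,2.0,0.64,3.26,0,0,0,0.7,2.0,0.64,3.26,0,0,0,0.7,2.0,0.64,3.26,0,0,0,0.7,2.0,0.64,3.26,0,0,0,0.7]
}}

```text
t: 46.42
eef_pos: [0.4999, 0.059, 0.1851]
eef_rot: [0.001, -3.14, 0.001]
wrist_force: [0.6, -0.2, -1.0]
finger_gap: 0.03
grasp_force: 20.0
```

Request:
{"op": "arm_command", "data": {
  "commands": [2.0,0.64,3.26,0,0,0,0.7,2.0,0.64,3.26,0,0,0,0.7,2.0,0.64,3.26,0,0,0,0.7,2.0,0.64,3.26,0,0,0,0.7,2.0,0.64,3.26,0,0,0,0.7]
}}

```text
t: 46.83
eef_pos: [0.5321, 0.2219, 0.1848]
eef_rot: [0.097, -3.138, 0.002]
wrist_force: [0.3, 0.6, -0.9]
finger_gap: 0.0297
grasp_force: 20.0
```

Request:
{"op": "arm_command", "data": {
  "commands": [2.0,0,0,0,0,0,0,2.0,0,0,0,0,0,0,2.0,0,0,0,0,0,0,2.0,0,0,0,0,0,0,2.0,0,0,0,0,0,0]
}}

```text
t: 47.25
eef_pos: [0.5327, 0.2188, 0.1857]
eef_rot: [0.092, -3.139, 0.002]
wrist_force: [-0.0, -0.5, -1.3]
finger_gap: 0.0299
grasp_force: 20.0
```

```bash
python3 st.py
```

```text
t 47.25 pos [0.5327 0.2188 0.1857] sd [0. 0. 0.] yaw 3.2001169185938263 183.35319338383627 tilt 0.09004652149467789 q [ 0.4166  0.7597 -1.2365  1.7806  0.7767  1.1912  0.5713] gap 0.029858564896222836 F [-0.0185 -0.5297 -1.2559] 19.99865233898163
```

Lower 11.4 cm, release, lift.

Request:
{"op": "arm_command", "data": {
  "commands": [2.0,0,0.1,-3,0,0,0,2.0,0,0,-3.5,0,0,0,2.0,0,0,-2.5,0,0,0,2.0,0,0,-1.2,0,0,0,2.0,0,0,-0.6,0,0,0]
}}

```text
t: 47.67
eef_pos: [0.5318, 0.22, 0.0764]
eef_rot: [0.093, -3.137, 0.002]
wrist_force: [0.9, -0.5, -0.6]
finger_gap: 0.0298
grasp_force: 20.0
```

Request:
{"op": "arm_command", "data": {
  "commands": [2.0,0,0,-0.3,0,0,0,2.0,0,0,-0.2,0,0,0,2.0,0,0,-0.1,0,0,0,2.0,0,0,0,0,0,0,2.0,0,0,0,0,0,0]
}}

```text
t: 48.08
eef_pos: [0.5331, 0.2222, 0.0734]
eef_rot: [-0.096, 3.139, 0.001]
wrist_force: [-0.4, 0.5, -0.7]
finger_gap: 0.0298
grasp_force: 20.0
```

Request:
{"op": "arm_command", "data": {
  "commands": [6.0,0,0,0,0,0,0,6.0,0,0,0,0,0,0,6.0,0,0,0,0,0,0,6.0,0,0,0,0,0,0,6.0,0,0,0.5,0,0,0]
}}

```text
t: 48.5
eef_pos: [0.5321, 0.2216, 0.0768]
eef_rot: [0.096, -3.139, 0.001]
wrist_force: [-0.3, -0.1, 0.9]
finger_gap: 0.0579
grasp_force: 0.0
```

Request:
{"op": "arm_command", "data": {
  "commands": [6.0,0,0,2,0,0,0,6.0,0,0,4,0,0,0,6.0,0,0,4,0,0,0,6.0,0,0,4,0,0,0,6.0,0,0,0,0,0,0]
}}

```text
t: 48.92
eef_pos: [0.5351, 0.2254, 0.2256]
eef_rot: [-0.097, 3.13, 0.008]
wrist_force: [0.6, 2.1, -0.1]
finger_gap: 0.0599
grasp_force: 0.0
```

Request:
{"op": "arm_command", "data": {
  "commands": [6.0,3,0,1,0,0,0,6.0,4,0,0,0,0,0,6.0,4,0,0,0,0,0,6.0,2,0,0,0,0,0,6.0,0,0,0,0,0,0]
}}

```text
t: 49.33
eef_pos: [0.6669, 0.2202, 0.2268]
eef_rot: [-0.087, 3.139, 0.001]
wrist_force: [-1.0, -0.5, -1.1]
finger_gap: 0.0602
grasp_force: 0.0
```

Request:
{"op": "arm_command", "data": {
  "commands": [6.0,0,0,0,0,0,0,6.0,0,0,0,0,0,0,6.0,0,0,0,0,0,0,6.0,0,0,0,0,0,0,6.0,0,0,0,0,0,0]
}}

```text
t: 49.75
eef_pos: [0.6618, 0.2221, 0.2277]
eef_rot: [-0.098, 3.14, -0.001]
wrist_force: [-0.6, -0.2, -0.8]
finger_gap: 0.0598
grasp_force: 0.0
```

```bash
python3 st.py
python3 - <<'E'
from meas import *
m,im,d=grab("wrist","w10");P=xyz(m,d);e=dict(tape=(.5426,.3098),case=(.5325,.2208),cup=(.527,.129))
for n,r,z0,z1 in(("tape",.05,.044,.06),("case",.05,.09,.12),("cup",.045,.056,.08)):
    m,k,P=top("w10",e[n],r,z0,z1);zz=np.nanmedian(P[k][:,2]);c=blob(k);print(n,k.sum(),zz,rect(onz(m,c[:,0],zz)),"was",e[n])
m,im,d=grab("scene","s3");cv2.imwrite("pics/s3c.png",cv2.imread("pics/s3.png")[120:420,150:550])
E
```

```text
t 49.75 pos [0.6618 0.2221 0.2277] sd [0. 0. 0.] yaw 3.2037157332461565 183.55939027466465 tilt 0.024852199061328746 q [ 0.3018  0.8697 -1.1704  1.4169  0.8007  1.3743  0.7458] gap 0.05979469578855584 F [-0.6182 -0.2249 -0.8303] 0.0
tape 2304 0.04984680733957603 (array([0.5418, 0.3097]), [29.432876586914062, 32.73426055908203], np.float64(0.06186658034784265)) was (0.5426, 0.3098)
case 4173 0.10295556380374199 (array([0.5375, 0.2235]), [29.4007511138916, 44.73483657836914], np.float64(-1.5154965357734578)) was (0.5325, 0.2208)
cup 1412 0.06265423286134514 (array([0.5324, 0.1314]), [46.86396789550781, 56.18207931518555], np.float64(0.06175443213762577)) was (0.527, 0.129)
```

View pics/s3c.png

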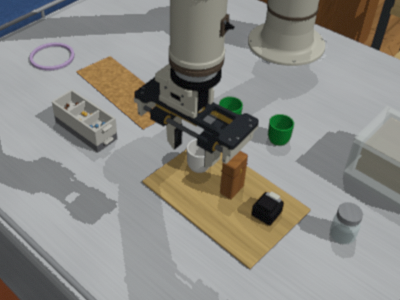

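The tape, case and cup are all within about 3 mm of their start places. The larger x readings for the case and cup come from clipping at the image edge. The tier is seated on the base at (85,120), and the hoop and jar have not moved.

```bash
python3 -c "
from bench import env
print(env.finish_job())"
```

```text
the job is handed in; nothing more can be done
None
```

I handed the job in at about 50 s: the tier measured fully seated on its lower tier, and the cup, dispenser and case stand upright within about 3 mm of where they began. The hoop and jar look unmoved. There was one brief 86 N wrist-force spike when the fingertips touched the board while picking up the dispenser (limit 120 N), and the hand-in call returned no verdict.

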